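Find the rattling parts case and present it

ROBOT

A 6-joint arm with a two-finger parallel gripper is mounted at the origin on a cart in front of the work surface, level with it; the furniture and walls round the work are solid. World frame = base frame: x ahead of the robot, y to its left, z up, the work surface at z = 0. Lengths are in mm, angles in rad, forces in N, time in s.
With the tool pointing down it reaches from about 350 to 875 mm from the base axis. Payload 4.2 kg.
Tool frame: the origin (TCP) lies between the finger pads; the fingertips stand 17 mm ahead of it and the grasp point (between the pads) lies 2 mm behind it; z points along the fingers, y is the line along which they close (so a half turn about z gives the same grasp; the last joint's range is limited). The gripper opens to 87 mm and grips with 3 to 60 N. Pads are 19 mm wide; open, the fingers measure 117 mm over their backs; the gripper's body (75 mm by 190 mm) begins 51 mm behind the grasp point.
Start: joints at [1.509, 0.385, 0.008, 0, -1.194, -0.259], TCP at [197.046, 593.104, 239.55] pointing down, gripper open.
Joint ranges: [-3.14, 3.14], [-1.21, 2.06], [-1.07, 1.41], [-3.16, 2.05], [-2.99, -0.16], [-3.1, 3.1]. Speed limits (rad/s): [2.79, 2.79, 3.14, 3.14, 3.14, 3.14].

INTERFACE

Orientations are given as a rotation vector (axis times angle).
In Python, from workcell import status, imaging, workorder gives the robot as it stands.
- The arm moves only by the shell command python3 -m creep 'ROWS' [FORCE]. ROWS is JSON, a list of rows, each an object of numbers: "x", "y", "z": the shift along the tool's x, y, z as a fraction of full scale; "ax", "ay", "az": the turn, a rotation vector about the tool's x, y, z as a fraction of full scale; "grip": the closure, from -1 (fully open) to 1 (shut). In form: [{"x": .., "y": .., "z": .., "ax": .., "ay": .., "az": .., "grip": ..}, ...]. A call has exactly 8 rows; each row is the pose to reach, as a shift and turn from the pose commanded when the call began, along the tool's axes at that moment; what a row does not reach only later rows make up. Full scale, the value 1, is 150 mm for a shift and 30 degrees for a turn. A row lasts 1/10 s, in which the tool goes at most 50 mm and 8.59 degrees, less where a joint would pass 70% of its speed; a pose out of reach is approached as far as the arm can. A call with a number of a shift or a turn outside -1 to 1 is refused whole. A call with a gripper value outside its range is refused whole. The fingers move at their own pace and stop on an object; FORCE is the grip in N (left out, the last holds). Time passes only in rows, so rows that repeat a pose let the fingers close, or fill a call up. It gives the time, the measured TCP pose, the force, the opening and the grip force at its end, in the units of the state.
- status.sense(): the state, without advancing time (a new reading comes with each control period).
- imaging.camera(name): name is "side" or "top"; returns a dict with "color" (384x512x3 uint8, blue, green, red), "K" (3x3 intrinsics, pixels), "k1" (the pictures are not rectified: a ray, as slopes to the right and down, at radius r is drawn at 1 + k1 r^2 times it, then the intrinsics apply), "world_from_camera" (4x4, takes a point from camera to world coordinates). Camera axes: x right, y up, looking along -z (the intrinsics and any distortion apply to the point x, -y, -z); pixel columns grow to the right and rows downward; lengths in mm; the calibration is good to about 2 mm. A picture is of the moment at which its call begins. There is no depth.
- workorder.finish_job(): hands the job in; it is judged then, once.
The state is a dict: "time": time; "joint_positions": joint angles; "dq": joint speeds; "joint_efforts": joint torques, N m; "tcp_pos": TCP position; "tool_rot": TCP orientation; "ft_force": force on the tool from outside, world axes, zero at the start; "ft_torque": the same for the moment, N m; "width": finger opening in mm; "gripper_force": force on a finger pad.
Only numpy, scipy, OpenCV 4.12 (cv2) and the standard library are available. Lean on these libraries where they do the work, as an engineer would, in place of code of your own. Each camera call takes 0.05 s, during which the arm holds its last target. There are 200 camera calls.

TASK

Three sealed parts cases, grey with blue lids, stand on the bench, and in one of them something has come loose. Lift them by their grip bars and shake them there, briskly back and forth, to find the one that rattles, putting any silent one back down upright where it stood, without dropping or throwing any case or disturbing the loose small parts near them (white insert, relay, screw). Finish while still holding the rattling case, level and still, forward over the middle of the black yellow-framed pad, well over 10 cm up; do not put it down.

Things in the scene. Friction and masses are not known exactly. Their poses are not given: they have to be found in the camera images.
- case_1: sealed parts case, one of three alike: grey box 104 x 104 mm, blue lid with its top 56 mm above the underside, black grip bar over the lid along case x (62 mm long, 18 mm wide, from 72 to 88 mm above the underside, a leg near each end). Origin: centre of the underside, z up. 0.4 to 0.65 kg in all. One case, not always the same, holds a loose steel ball (see the grip points); the other two are packed tight
- case_2: sealed parts case, one of three alike: grey box 104 x 104 mm, blue lid with its top 56 mm above the underside, black grip bar over the lid along case x (62 mm long, 18 mm wide, from 72 to 88 mm above the underside, a leg near each end). Origin: centre of the underside, z up. 0.4 to 0.65 kg in all. One case, not always the same, holds a loose steel ball (see the grip points); the other two are packed tight
- case_3: sealed parts case, one of three alike: grey box 104 x 104 mm, blue lid with its top 56 mm above the underside, black grip bar over the lid along case x (62 mm long, 18 mm wide, from 72 to 88 mm above the underside, a leg near each end). Origin: centre of the underside, z up. 0.4 to 0.65 kg in all. One case, not always the same, holds a loose steel ball (see the grip points); the other two are packed tight
- case_1_grip (a point): middle of the grip bar of case_1, 80 mm above its underside, axes as the case's; pinch from above, closing along y. If this case is the one that rattles, a 42 mm steel ball of 0.24 to 0.36 kg rolls in it with 52 mm of travel: it knocks when shaken and lies off centre, at the low side, when tilted. In a silent case a load of like weight stays put
- case_2_grip (a point): middle of the grip bar of case_2, 80 mm above its underside, axes as the case's; pinch from above, closing along y. If this case is the one that rattles, a 42 mm steel ball of 0.24 to 0.36 kg rolls in it with 52 mm of travel: it knocks when shaken and lies off centre, at the low side, when tilted. In a silent case a load of like weight stays put
- case_3_grip (a point): middle of the grip bar of case_3, 80 mm above its underside, axes as the case's; pinch from above, closing along y. If this case is the one that rattles, a 42 mm steel ball of 0.24 to 0.36 kg rolls in it with 52 mm of travel: it knocks when shaken and lies off centre, at the low side, when tilted. In a silent case a load of like weight stays put
- pad: hand-over pad fixed on the bench: black square 90 x 90 mm, 4 mm thick, with a yellow frame; origin at the centre of its underside. It lies between two low pneumatic slides (39 mm high). Two upright presses, 290 mm high, stand left and right of the middle of the bench, nearer the robot than the pad (x 0.41 to 0.53 m); behind them the way from side to side is clear above 60 mm
- pom_insert: bystander, not to be disturbed: white fixture insert, 30 x 44 x 18 mm; origin at the centre of its underside
- relay_unit: bystander, not to be disturbed: dark plug-in relay, 22 x 43 x 28 mm; origin at the centre of its underside
- hex_bolt: bystander, not to be disturbed: bright steel cap screw standing on its head, 16 mm across and 30 mm high; origin at the centre of its underside

How it is judged (in metres and radians):
On the way:
1. the rattling case, lifted and still within 20 cm of where it stood, is shaken so that the ball inside runs loose of it (one moves faster than 0.18 m/s while the other is slower than 0.08 m/s) (((distance between loose_ball and case_1 below 0.07 m and height (world z) of case_1 above 0.02 m and distance of case_1 from where it was at the start of the episode below 0.2 m and ((linear speed of loose_ball above 0.18 m/s and linear speed of case_1 below 0.08 m/s) or (linear speed of loose_ball below 0.08 m/s and linear speed of case_1 above 0.18 m/s))) or (distance between loose_ball and case_2 below 0.07 m and height (world z) of case_2 above 0.02 m and distance of case_2 from where it was at the start of the episode below 0.2 m and ((linear speed of loose_ball above 0.18 m/s and linear speed of case_2 below 0.08 m/s) or (linear speed of loose_ball below 0.08 m/s and linear speed of case_2 above 0.18 m/s))) or (distance between loose_ball and case_3 below 0.07 m and height (world z) of case_3 above 0.02 m and distance of case_3 from where it was at the start of the episode below 0.2 m and ((linear speed of loose_ball above 0.18 m/s and linear speed of case_3 below 0.08 m/s) or (linear speed of loose_ball below 0.08 m/s and linear speed of case_3 above 0.18 m/s))))).
At the end, for the whole second after the job is handed in: The rattling case is gripped, at rest, its underside over 100 mm above the bench, level within 0.25 rad, centred within 45 mm over the pad's centre; the other two stand upright, at rest on the bench, each within 60 mm of where it started (((distance between loose_ball and case_1 below 0.07 m and height (world z) of case_1 above 0.1 m and angle between case_1's own z axis and vertical below 0.25 rad and horizontal distance between case_1 and pad below 0.045 m and contact force between the fingers and case_1 above 1 N and linear speed of case_1 below 0.05 m/s and height (world z) of each of case_2, case_3 below 0.006 m and angle between each of case_2, case_3's own z axis and vertical below 0.1 rad and distance of each of case_2, case_3 from where it was at the start of the episode below 0.06 m and linear speed of each of case_2, case_3 below 0.02 m/s) or (distance between loose_ball and case_2 below 0.07 m and height (world z) of case_2 above 0.1 m and angle between case_2's own z axis and vertical below 0.25 rad and horizontal distance between case_2 and pad below 0.045 m and contact force between the fingers and case_2 above 1 N and linear speed of case_2 below 0.05 m/s and height (world z) of each of case_1, case_3 below 0.006 m and angle between each of case_1, case_3's own z axis and vertical below 0.1 rad and distance of each of case_1, case_3 from where it was at the start of the episode below 0.06 m and linear speed of each of case_1, case_3 below 0.02 m/s) or (distance between loose_ball and case_3 below 0.07 m and height (world z) of case_3 above 0.1 m and angle between case_3's own z axis and vertical below 0.25 rad and horizontal distance between case_3 and pad below 0.045 m and contact force between the fingers and case_3 above 1 N and linear speed of case_3 below 0.05 m/s and height (world z) of each of case_1, case_2 below 0.006 m and angle between each of case_1, case_2's own z axis and vertical below 0.1 rad and distance of each of case_1, case_2 from where it was at the start of the episode below 0.06 m and linear speed of each of case_1, case_2 below 0.02 m/s))); the arm keeps its last pose, push and grip.
It fails at once if a small part near the cases (white insert, relay, screw) is moved by more than 30 mm (distance of any of pom_insert, relay_unit, hex_bolt from where it was at the start of the episode above 0.03 m).
It fails at once if a case is dropped or thrown (faster than 1.2 m/s) (linear speed of any of case_1, case_2, case_3 above 1.2 m/s).
It also fails if it takes over 72 s, if anything falls off the work surface, if the arm or the gripper's body presses on something with over 40 N, if the wrist force passes 120 N, or if a joint passes its speed limit or range.

## Working session

There is one attempt and no reset: what is moved stays moved. The work goes in short steps, Python scripts to look and compute and a shell command to move; the robot and the scene stay as the last step left them, time stands still between calls to the robot, and variables do not carry over. Pictures are saved under pics/ and viewed, at most 10 in all, crops included, and the job is handed in when it is done.

```bash
ls; mkdir -p pics
python3 - <<'E'
from workcell import status, imaging
import cv2,pickle
d={}
for n in("top","side"):
    c=imaging.camera(n); d[n]=c
    cv2.imwrite(f"pics/{n}0.png",cv2.resize(c["color"],(800,600),interpolation=cv2.INTER_CUBIC))
    print(n,c["K"],c["k1"],c["world_from_camera"])
pickle.dump(d,open("cam0.pkl","wb"))
print(status.sense())
E
```

```text
pics
top [[491.60430129   0.         260.29393983]
 [  0.         491.60430129 197.62323811]
 [  0.           0.           1.        ]] 0.048294267909117984 [[-7.53982534e-03  9.97400727e-01 -7.16584980e-02  4.39112151e+02]
 [-9.99872033e-01 -6.50859496e-03  1.46135236e-02 -1.72497498e+01]
 [ 1.41091429e-02  7.17595115e-02  9.97322167e-01  1.45839650e+03]
 [ 0.00000000e+00  0.00000000e+00  0.00000000e+00  1.00000000e+00]]
side [[352.2202679    0.         261.76761178]
 [  0.         352.2202679  191.66634134]
 [  0.           0.           1.        ]] 0.009666602023963784 [[-9.89709498e-01 -1.21235272e-01  7.60073595e-02  5.99927368e+02]
 [ 1.42036872e-01 -7.67995639e-01  6.24506386e-01  5.79777880e+02]
 [-1.73388807e-02  6.28875749e-01  7.77312457e-01  8.25844696e+02]
 [ 0.00000000e+00  0.00000000e+00  0.00000000e+00  1.00000000e+00]]
{'time': 0.1, 'joint_positions': array([ 1.50858260e+00,  3.85503701e-01,  6.74218703e-03, -4.45417539e-04,
       -1.19399122e+00, -2.58624221e-01]), 'dq': array([ 1.99230819e-05, -1.10957916e-03,  2.94010944e-03,  1.93669712e-03,
       -1.86629719e-03,  7.85119303e-04]), 'joint_efforts': array([-9.75690964e-04, -3.91693103e+01,  1.87933874e+01,  4.23191249e+00,
        1.34577855e-02, -7.36055995e-05]), 'tcp_pos': array([196.9071569 , 592.63274589, 238.54494649]), 'tool_rot': array([ 3.09925273e+00, -5.01749418e-01, -3.45660270e-04]), 'ft_force': array([ 0.41567088,  0.36311541, -0.29128175]), 'ft_torque': array([0.0035577 , 0.01568177, 0.03236353]), 'gripper_force': 0.0, 'width': 87.00245723722587}
```

View pics/top0.png

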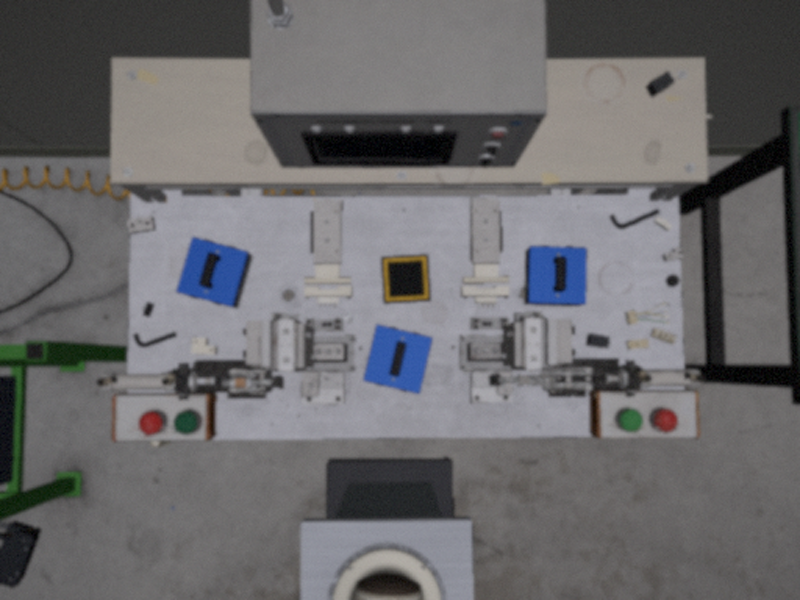

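View pics/side0.png

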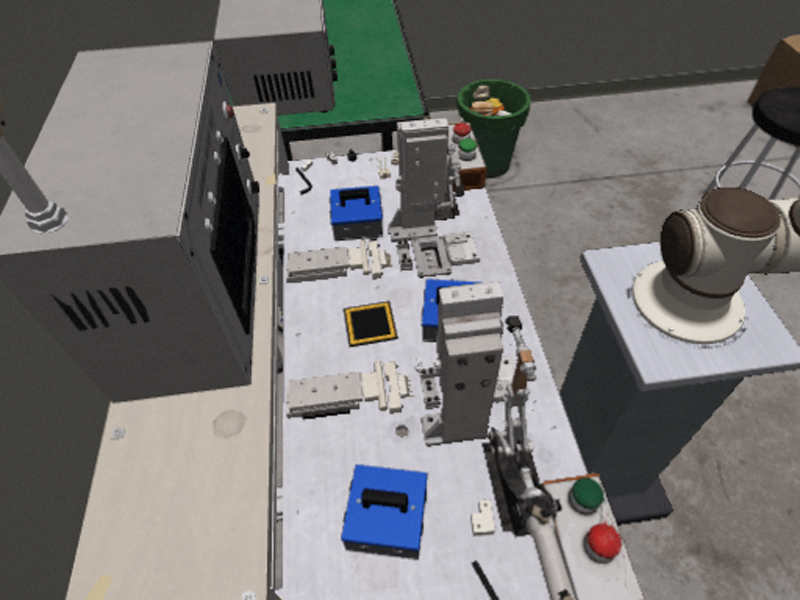

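The top view shows blue cases with bars at about (210,271), (398,358) and (560,274), and the pad at (406,279). There is a white insert at (204,345) and a relay at (598,340). In the side view the bars are at (385,501) and (354,197), and a press hides the middle case. I'll enlarge these.

```bash
cat > h.py <<'E'
import numpy as np, cv2
def ray(c,u,v):
    K=c["K"];k=c["k1"]
    p=cv2.undistortPoints(np.array([[[u,v]]],float),K,np.array([k,0,0,0,0],float))[0,0]
    W=c["world_from_camera"]
    return W[:3,3],W[:3,:3]@np.array([p[0],-p[1],-1.])
def onz(c,u,v,z):
    o,d=ray(c,u,v); return o+d*(z-o[2])/d[2]
def tri(a,pa,b,pb):
    o1,d1=ray(a,*pa);o2,d2=ray(b,*pb)
    t=np.linalg.lstsq(np.c_[d1,-d2],o2-o1,rcond=None)[0]
    p,q=o1+t[0]*d1,o2+t[1]*d2
    return (p+q)/2,np.linalg.norm(p-q)
E
python3 - <<'E'
import pickle,cv2,numpy as np
d=pickle.load(open("cam0.pkl","rb"))
# crops in native pixels: x0,y0,w,h=66x... scale 4
def crop(n,cx,cy,w=66,h=74,s=4):
    x0,y0=int(cx-w/2),int(cy-h/2)
    im=cv2.resize(d[n]["color"][y0:y0+h,x0:x0+w],None,fx=s,fy=s,interpolation=cv2.INTER_CUBIC)
    for i in range(0,w,10): cv2.line(im,(i*s,0),(i*s,6),(0,0,255),1);cv2.putText(im,str(x0+i),(i*s,16),0,.3,(0,0,255),1)
    for i in range(0,h,10): cv2.line(im,(0,i*s),(6,i*s),(0,0,255),1);cv2.putText(im,str(y0+i),(8,i*s+4),0,.3,(0,0,255),1)
    return im
f=800/512
A=[("top",210/f,271/f),("top",398/f,350/f),("top",560/f,274/f)]
B=[("side",385/f,501/f),("side",370/f,323/f),("side",354/f,200/f)]
m=np.vstack([np.hstack([crop(*a) for a in r]) for r in(A,B)])
print(m.shape);cv2.imwrite("pics/crops.png",m)
E
```

```text
(592, 792, 3)
```

View pics/crops.png

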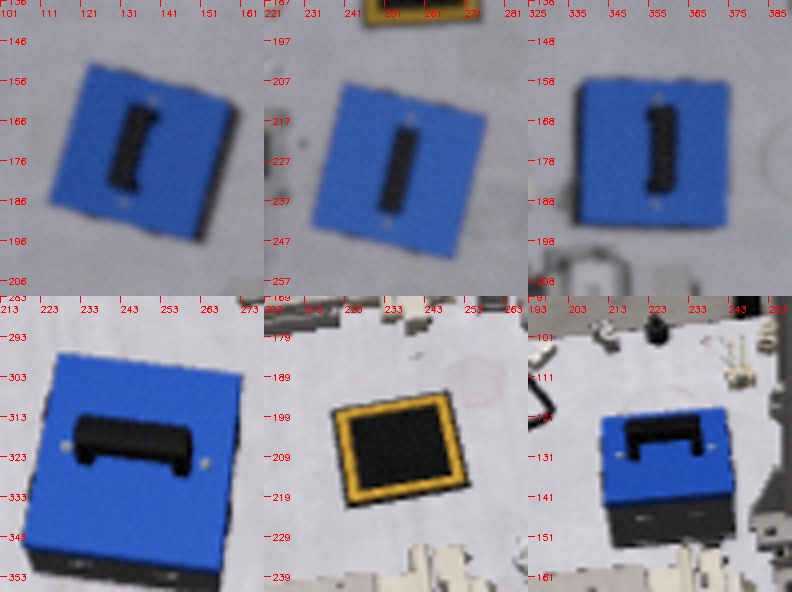

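Run:
```python
import pickle,numpy as np
from h import *
d=pickle.load(open("cam0.pkl","rb"));T,S=d["top"],d["side"]
nat=lambda L,x0,y0:[((a+.5)/4-.5+x0,(b+.5)/4-.5+y0) for a,b in L]
top={"L":nat([(90,63),(238,102),(200,241),(49,203)],101,136),
"M":nat([(80,83),(222,117),(191,259),(46,226)],221,187),
"R":nat([(54,77),(202,83),(196,228),(50,226)],325,138),
"P":[(a/1.5625,b/1.5625) for a,b in[(382,257),(428,255),(430,300),(384,302)]]}
side={"L":nat([(23,248),(58,58),(242,77),(218,275)],213,283),
"R":nat([(78,207),(74,120),(198,111),(206,194)],193,91),
"P":nat([(85,211),(68,115),(184,95),(206,190)],203,169)}
for k in side:
    r=[tri(T,a,S,b) for a,b in zip(top[k],side[k])]
    P=np.array([x[0] for x in r]);print(k,P.mean(0).round(1),P[:,2].round(1),"res",[round(x[1],1) for x in r])
for k,z in(("L",56),("M",56),("R",56),("P",4)):
    P=np.array([onz(T,*p,z) for p in top[k]]);A,B,C,D=P
    x=(A-D)+(B-C); y=(A-B)+(D-C)
    print(k,P.mean(0).round(1),"xang",np.degrees(np.arctan2(x[1],x[0])).round(1),np.degrees(np.arctan2(-y[0],y[1])).round(1),"size",[round(np.linalg.norm(q)) for q in(A-B,B-C,C-D,D-A)])
for n,p in(("insert",(204,345)),("relay",(598,340)),("disc",(288,295)),("disc2",(672,281)),("blk",(148,309))):
    print(n,onz(T,p[0]/1.5625,p[1]/1.5625,15).round())
for n,p in (("barL",((132+.5)/4-.5+101,(148+.5)/4-.5+136)),("barM",((134+.5)/4-.5+221,(170.5)/4-.5+187)),("barR",((134.5)/4-.5+325,(149.5)/4-.5+138))): print(n,onz(T,*p,84).round(1))
from scipy.spatial.transform import Rotation as R
from workcell import status
print(R.from_rotvec(status.sense()["tool_rot"]).as_matrix().round(3))
```

```text
L [610.1 314.8  52.5] [57.4 47.8 48.3 56.7] res [np.float64(2.7), np.float64(1.3), np.float64(3.5), np.float64(0.9)]
R [ 599.7 -312.6   58.2] [57.  57.4 58.8 59.6] res [np.float64(3.9), np.float64(1.3), np.float64(1.0), np.float64(1.8)]
P [600.7 -37.5   3.7] [2.5 2.  5.6 4.7] res [np.float64(2.8), np.float64(0.1), np.float64(1.0), np.float64(3.0)]
L [610.7 314.   56. ] xang -15.1 -14.9 size [109, 103, 110, 104]
M [449.4 -20.1  56. ] xang -13.3 -13.5 size [104, 103, 105, 104]
R [ 600.5 -313.1   56. ] xang -3.1 -2.0 size [106, 105, 104, 108]
P [601.5 -37.7   4. ] xang 2.1 2.2 size [88, 86, 87, 86]
insert [478. 340.  15.]
relay [ 482. -398.   15.]
disc [570. 185.  15.]
disc2 [ 592. -540.   15.]
blk [546. 444.  15.]
barL [610.2 316.   84. ]
barM [449.9 -19.5  84. ]
barR [ 600.3 -313.3   84. ]
[[ 0.949 -0.316 -0.001]
 [-0.316 -0.949 -0.002]
 [ 0.     0.002 -1.   ]]
```

Heights match the text: lids at 52–58 mm and the pad at about 4 mm. Next is a motion-planning helper, plus a check on how tall the linkage near the left press is.

```bash
cat > go.py <<'E'
# usage: go.py x y z yaw_deg : remaining shift (units of 150mm, tool axes) and level turn (units of 30deg)
import sys,numpy as np
from workcell import status
from scipy.spatial.transform import Rotation as R
s=status.sense();x,y,z,yaw=map(float,sys.argv[1:5])
A=R.from_rotvec(s["tool_rot"]);G=R.from_euler("z",yaw,degrees=True)*R.from_euler("x",180,degrees=True)
print("t",round(s["time"],1),"tcp",s["tcp_pos"].round(1),"d/150",(A.inv().apply(np.array([x,y,z])-s["tcp_pos"])/150).round(3),"turn/30",(np.degrees((A.inv()*G).as_rotvec())/30).round(3),"F",s["ft_force"].round(2),"T",s["ft_torque"].round(3),"w",round(s["width"],1),"gf",round(s["gripper_force"],1))
E
python3 go.py 611 315 230 -15
python3 - <<'E'
import pickle
from h import *
d=pickle.load(open("cam0.pkl","rb"));T,S=d["top"],d["side"];f=1.5625
for a,b in(((240,380),(524,365)),((185,378),(540,505)),((278,380),(513,325))):
    print(tri(T,(a[0]/f,a[1]/f),S,(b[0]/f,b[1]/f)))
E
```

```text
t 0.1 tcp [196.9 592.6 238.5] d/150 [3.204 0.885 0.059] turn/30 [ 0.004 -0.    -0.113] F [ 0.42  0.36 -0.29] T [0.004 0.016 0.032] w 87.0 gf 0.0
(array([414.86715185, 229.80201545, 231.61012317]), np.float64(2.526844990101516))
(array([412.47475456, 356.7088553 ,  88.66291567]), np.float64(11.736449415638376))
(array([413.96086651, 169.53547002, 235.53261646]), np.float64(3.3814394729310657))
```

```bash
python3 -m creep '[{"x":0.15,"y":0,"z":-0.25,"grip":-1},{"x":0.35,"y":0.05,"z":-0.5,"grip":-1},{"x":0.6,"y":0.1,"z":-0.6,"grip":-1},{"x":0.85,"y":0.15,"z":-0.6,"grip":-1},{"x":1,"y":0.25,"z":-0.6,"grip":-1},{"x":1,"y":0.3,"z":-0.6,"az":-0.11,"grip":-1},{"x":1,"y":0.3,"z":-0.6,"az":-0.11,"grip":-1},{"x":1,"y":0.3,"z":-0.6,"az":-0.11,"grip":-1}]' 60; python3 go.py 611 315 130 -15
```

```text
t 0.1 tcp [196.9 592.6 238.5] d/150 [3.204 0.884 0.726] turn/30 [ 0.004 -0.    -0.113] F [ 0.42  0.36 -0.29] T [0.004 0.016 0.032] w 87.0 gf 0.0invalid input at $[0]: expected keys x, y, z, ax, ay, az, grip
```

All keys are required in every row.

```bash
python3 -m creep '[{"x":0.15,"y":0,"z":-0.25,"ax":0,"ay":0,"az":0,"grip":-1},{"x":0.35,"y":0.05,"z":-0.5,"ax":0,"ay":0,"az":0,"grip":-1},{"x":0.6,"y":0.1,"z":-0.6,"ax":0,"ay":0,"az":0,"grip":-1},{"x":0.85,"y":0.15,"z":-0.6,"ax":0,"ay":0,"az":0,"grip":-1},{"x":1,"y":0.25,"z":-0.6,"ax":0,"ay":0,"az":0,"grip":-1},{"x":1,"y":0.3,"z":-0.6,"ax":0,"ay":0,"az":-0.11,"grip":-1},{"x":1,"y":0.3,"z":-0.6,"ax":0,"ay":0,"az":-0.11,"grip":-1},{"x":1,"y":0.3,"z":-0.6,"ax":0,"ay":0,"az":-0.11,"grip":-1}]' 60; python3 go.py 611 315 130 -15
```

```text
time: 0.9
tcp_pos: [325.1, 503.2, 329.3]
tool_rot: [3.114, -0.414, -0.0]
ft_force: [0.4, 0.1, -0.6]
width: 87.1
gripper_force: 0.0
t 0.9 tcp [325.1 503.2 329.3] d/150 [2.168 0.713 1.329] turn/30 [ 0.001  0.    -0.005] F [ 0.42  0.1  -0.58] T [ 0.006 -0.022  0.007] w 87.1 gf 0.0
```

```bash
python3 -m creep '[{"x":0.25,"y":0.05,"z":0,"ax":0,"ay":0,"az":0,"grip":-1},{"x":0.5,"y":0.1,"z":0,"ax":0,"ay":0,"az":0,"grip":-1},{"x":0.75,"y":0.15,"z":0,"ax":0,"ay":0,"az":0,"grip":-1},{"x":1,"y":0.25,"z":0,"ax":0,"ay":0,"az":0,"grip":-1},{"x":1,"y":0.3,"z":0,"ax":0,"ay":0,"az":0,"grip":-1},{"x":1,"y":0.3,"z":0,"ax":0,"ay":0,"az":0,"grip":-1},{"x":1,"y":0.3,"z":0,"ax":0,"ay":0,"az":0,"grip":-1},{"x":1,"y":0.3,"z":0,"ax":0,"ay":0,"az":0,"grip":-1}]' 60; python3 go.py 611 315 130 -15
```

```text
time: 1.7
tcp_pos: [457.4, 421.7, 329.6]
tool_rot: [-3.115, 0.41, 0.0]
ft_force: [0.2, -0.3, -0.6]
width: 86.9
gripper_force: 0.0
t 1.7 tcp [457.4 421.7 329.6] d/150 [1.173 0.423 1.33 ] turn/30 [-0.     0.     0.001] F [ 0.17 -0.26 -0.56] T [-0.026 -0.001 -0.022] w 86.9 gf 0.0
```

```bash
python3 -m creep '[{"x":0.25,"y":0.1,"z":0,"ax":0,"ay":0,"az":0,"grip":-1},{"x":0.5,"y":0.2,"z":0.1,"ax":0,"ay":0,"az":0,"grip":-1},{"x":0.75,"y":0.3,"z":0.25,"ax":0,"ay":0,"az":0,"grip":-1},{"x":0.95,"y":0.4,"z":0.45,"ax":0,"ay":0,"az":0,"grip":-1},{"x":1,"y":0.42,"z":0.6,"ax":0,"ay":0,"az":0,"grip":-1},{"x":1,"y":0.42,"z":0.8,"ax":0,"ay":0,"az":0,"grip":-1},{"x":1,"y":0.42,"z":0.9,"ax":0,"ay":0,"az":0,"grip":-1},{"x":1,"y":0.42,"z":0.9,"ax":0,"ay":0,"az":0,"grip":-1}]' 60; python3 -m creep '[{"x":0.1,"y":0,"z":0.05,"ax":0,"ay":0,"az":0,"grip":-1},{"x":0.17,"y":0,"z":0.15,"ax":0,"ay":0,"az":0,"grip":-1},{"x":0.17,"y":0,"z":0.3,"ax":0,"ay":0,"az":0,"grip":-1},{"x":0.17,"y":0,"z":0.43,"ax":0,"ay":0,"az":0,"grip":-1},{"x":0.17,"y":0,"z":0.43,"ax":0,"ay":0,"az":0,"grip":-1},{"x":0.17,"y":0,"z":0.43,"ax":0,"ay":0,"az":0,"grip":-1},{"x":0.17,"y":0,"z":0.43,"ax":0,"ay":0,"az":0,"grip":-1},{"x":0.17,"y":0,"z":0.43,"ax":0,"ay":0,"az":0,"grip":-1}]' 60; python3 go.py 611 315 79 -15
python3 - <<'E'
from workcell import imaging
import cv2
a=[]
for n in("top","side"):
    c=imaging.camera(n)["color"]
    x,y=((80,110),(170,225))[n=="side"]
    a.append(cv2.resize(c[y:y+150,x:x+130],None,fx=3,fy=3,interpolation=cv2.INTER_CUBIC))
cv2.imwrite("pics/overL.png",cv2.hconcat(a))
E
```

```text
time: 2.5
tcp_pos: [585.0, 320.9, 191.3]
tool_rot: [3.11, -0.41, -0.007]
ft_force: [-0.1, 0.1, -0.2]
width: 86.9
gripper_force: 0.0
time: 3.3
tcp_pos: [612.1, 314.6, 131.7]
tool_rot: [-3.113, 0.412, -0.003]
ft_force: [-0.4, -0.4, 0.1]
width: 87.0
gripper_force: 0.0
t 3.3 tcp [612.1 314.6 131.7] d/150 [-0.009  0.     0.351] turn/30 [-0.004 -0.004 -0.002] F [-0.43 -0.42  0.05] T [ 0.007  0.021 -0.024] w 87.0 gf 0.0
```

View pics/overL.png

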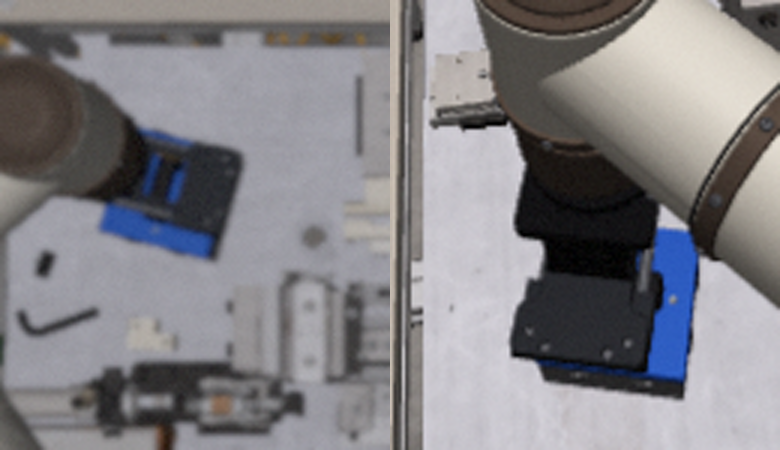

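The gripper is aligned over the left case, with the bar at about (165,180) in the crop's left half and the fingers straddling it. Now I'll descend, close and lift.

```bash
python3 -m creep '[{"x":0,"y":0,"z":0.12,"ax":0,"ay":0,"az":0,"grip":-1},{"x":0,"y":0,"z":0.24,"ax":0,"ay":0,"az":0,"grip":-1},{"x":0,"y":0,"z":0.35,"ax":0,"ay":0,"az":0,"grip":-1},{"x":0,"y":0,"z":0.35,"ax":0,"ay":0,"az":0,"grip":-1},{"x":0,"y":0,"z":0.35,"ax":0,"ay":0,"az":0,"grip":0},{"x":0,"y":0,"z":0.35,"ax":0,"ay":0,"az":0,"grip":1},{"x":0,"y":0,"z":0.35,"ax":0,"ay":0,"az":0,"grip":1},{"x":0,"y":0,"z":0.35,"ax":0,"ay":0,"az":0,"grip":1}]' 60; python3 -m creep '[{"x":0,"y":0,"z":0,"ax":0,"ay":0,"az":0,"grip":1},{"x":0,"y":0,"z":0,"ax":0,"ay":0,"az":0,"grip":1},{"x":0,"y":0,"z":0,"ax":0,"ay":0,"az":0,"grip":1},{"x":0,"y":0,"z":0,"ax":0,"ay":0,"az":0,"grip":1},{"x":0,"y":0,"z":0,"ax":0,"ay":0,"az":0,"grip":1},{"x":0,"y":0,"z":0,"ax":0,"ay":0,"az":0,"grip":1},{"x":0,"y":0,"z":0,"ax":0,"ay":0,"az":0,"grip":1},{"x":0,"y":0,"z":0,"ax":0,"ay":0,"az":0,"grip":1}]' 60; python3 go.py 611 315 79 -15
```

```text
time: 4.2
tcp_pos: [611.7, 314.4, 78.5]
tool_rot: [-3.113, 0.412, -0.002]
ft_force: [-0.4, 0.4, 0.1]
width: 62.8
gripper_force: 0.0
time: 5.0
tcp_pos: [611.8, 314.8, 77.7]
tool_rot: [-3.113, 0.412, -0.002]
ft_force: [-0.2, 2.9, -1.1]
width: 17.1
gripper_force: 60.0
t 5.0 tcp [611.8 314.8  77.7] d/150 [-0.005  0.    -0.009] turn/30 [-0.003 -0.002 -0.002] F [-0.16  2.85 -1.08] T [ 0.787 -0.299 -0.045] w 17.1 gf 60.0
```

```bash
python3 -m creep '[{"x":0,"y":0,"z":-0.06,"ax":0,"ay":0,"az":0,"grip":1},{"x":0,"y":0,"z":-0.14,"ax":0,"ay":0,"az":0,"grip":1},{"x":0,"y":0,"z":-0.26,"ax":0,"ay":0,"az":0,"grip":1},{"x":0,"y":0,"z":-0.38,"ax":0,"ay":0,"az":0,"grip":1},{"x":0,"y":0,"z":-0.47,"ax":0,"ay":0,"az":0,"grip":1},{"x":0,"y":0,"z":-0.5,"ax":0,"ay":0,"az":0,"grip":1},{"x":0,"y":0,"z":-0.5,"ax":0,"ay":0,"az":0,"grip":1},{"x":0,"y":0,"z":-0.5,"ax":0,"ay":0,"az":0,"grip":1}]' 60; python3 go.py 611 315 79 -15
python3 -m creep '[{"x":0,"y":0.15,"z":0,"ax":0,"ay":0,"az":0,"grip":1},{"x":0,"y":0.3,"z":0,"ax":0,"ay":0,"az":0,"grip":1},{"x":0,"y":0.3,"z":0,"ax":0,"ay":0,"az":0,"grip":1},{"x":0,"y":0,"z":0,"ax":0,"ay":0,"az":0,"grip":1},{"x":0,"y":0,"z":0,"ax":0,"ay":0,"az":0,"grip":1},{"x":0,"y":0.3,"z":0,"ax":0,"ay":0,"az":0,"grip":1},{"x":0,"y":0.3,"z":0,"ax":0,"ay":0,"az":0,"grip":1},{"x":0,"y":0,"z":0,"ax":0,"ay":0,"az":0,"grip":1}]' 60; python3 go.py 611 315 79 -15
python3 -m creep '[{"x":0,"y":0,"z":0,"ax":0,"ay":0,"az":0,"grip":1},{"x":0.3,"y":0,"z":0,"ax":0,"ay":0,"az":0,"grip":1},{"x":0.3,"y":0,"z":0,"ax":0,"ay":0,"az":0,"grip":1},{"x":0,"y":0,"z":0,"ax":0,"ay":0,"az":0,"grip":1},{"x":0,"y":0,"z":0,"ax":0,"ay":0,"az":0,"grip":1},{"x":0.3,"y":0,"z":0,"ax":0,"ay":0,"az":0,"grip":1},{"x":0.3,"y":0,"z":0,"ax":0,"ay":0,"az":0,"grip":1},{"x":0,"y":0,"z":0,"ax":0,"ay":0,"az":0,"grip":1}]' 60; python3 go.py 611 315 79 -15
```

```text
time: 5.8
tcp_pos: [610.7, 313.7, 151.4]
tool_rot: [3.113, -0.413, -0.003]
ft_force: [-1.1, -0.3, -5.6]
width: 17.2
gripper_force: 60.0
t 5.8 tcp [610.7 313.7 151.4] d/150 [ 0.001 -0.01   0.483] turn/30 [ 0.003  0.003 -0.004] F [-1.11 -0.27 -5.63] T [-0.055  0.033 -0.028] w 17.2 gf 60.0
time: 6.6
tcp_pos: [609.1, 308.3, 151.4]
tool_rot: [3.107, -0.421, -0.01]
ft_force: [2.7, 0.5, -5.9]
width: 17.7
gripper_force: 60.0
t 6.6 tcp [609.1 308.3 151.4] d/150 [ 0.003 -0.05   0.482] turn/30 [ 0.013  0.01  -0.014] F [ 2.74  0.53 -5.89] T [ 0.207 -0.517  0.009] w 17.7 gf 60.0
time: 7.4
tcp_pos: [616.1, 312.8, 150.4]
tool_rot: [-3.113, 0.421, -0.005]
ft_force: [-1.4, 1.1, -5.6]
width: 17.3
gripper_force: 60.0
t 7.4 tcp [616.1 312.8 150.4] d/150 [-0.038 -0.005  0.476] turn/30 [-0.001 -0.006 -0.013] F [-1.4   1.07 -5.57] T [0.249 0.254 0.037] w 17.3 gf 60.0
```

Next, tilt tests about the bar axis: +10° then −10°. The readings are averaged.

```bash
cat > avg.py <<'E'
import numpy as np
from workcell import status,imaging
from scipy.spatial.transform import Rotation as R
L=[]
for i in range(6):
    imaging.camera("top"); s=status.sense(); L.append(np.r_[s["ft_force"],s["ft_torque"]])
L=np.array(L); A=R.from_rotvec(s["tool_rot"]); m=L.mean(0)
X=A.as_matrix()[:,0].copy(); X[2]=0; X/=np.linalg.norm(X); Y=np.cross([0,0,1],X)
print("t",round(s["time"],2),"tilt z axis",(A.as_matrix()[:,2]).round(3),"F",m[:3].round(2),"T about bar x",round(m[3:]@X,3),"about y",round(m[3:]@Y,3),"sd",L.std(0)[3:5].round(3))
E
S='test'
python3 -m creep '[{"x":0,"y":0,"z":0,"ax":0.1,"ay":0,"az":0,"grip":1},{"x":0,"y":0,"z":0,"ax":0.25,"ay":0,"az":0,"grip":1},{"x":0,"y":0,"z":0,"ax":0.33,"ay":0,"az":0,"grip":1},{"x":0,"y":0,"z":0,"ax":0.33,"ay":0,"az":0,"grip":1},{"x":0,"y":0,"z":0,"ax":0.33,"ay":0,"az":0,"grip":1},{"x":0,"y":0,"z":0,"ax":0.33,"ay":0,"az":0,"grip":1},{"x":0,"y":0,"z":0,"ax":0.33,"ay":0,"az":0,"grip":1},{"x":0,"y":0,"z":0,"ax":0.33,"ay":0,"az":0,"grip":1}]' 60 >/dev/null; python3 avg.py
python3 -m creep '[{"x":0,"y":0,"z":0,"ax":-0.2,"ay":0,"az":0,"grip":1},{"x":0,"y":0,"z":0,"ax":-0.4,"ay":0,"az":0,"grip":1},{"x":0,"y":0,"z":0,"ax":-0.6,"ay":0,"az":0,"grip":1},{"x":0,"y":0,"z":0,"ax":-0.66,"ay":0,"az":0,"grip":1},{"x":0,"y":0,"z":0,"ax":-0.66,"ay":0,"az":0,"grip":1},{"x":0,"y":0,"z":0,"ax":-0.66,"ay":0,"az":0,"grip":1},{"x":0,"y":0,"z":0,"ax":-0.66,"ay":0,"az":0,"grip":1},{"x":0,"y":0,"z":0,"ax":-0.66,"ay":0,"az":0,"grip":1}]' 60 >/dev/null; python3 avg.py
python3 -m creep '[{"x":0,"y":0,"z":0,"ax":0.15,"ay":0,"az":0,"grip":1},{"x":0,"y":0,"z":0,"ax":0.28,"ay":0,"az":0,"grip":1},{"x":0,"y":0,"z":0,"ax":0.33,"ay":0,"az":0,"grip":1},{"x":0,"y":0,"z":0,"ax":0.33,"ay":0,"az":0,"grip":1},{"x":0,"y":0,"z":0,"ax":0.33,"ay":0,"az":0,"grip":1},{"x":0,"y":0,"z":0,"ax":0.33,"ay":0,"az":0,"grip":1},{"x":0,"y":0,"z":0,"ax":0.33,"ay":0,"az":0,"grip":1},{"x":0,"y":0,"z":0,"ax":0.33,"ay":0,"az":0,"grip":1}]' 60 >/dev/null; python3 avg.py; python3 go.py 611 315 79 -15
```

```text
t 8.5 tilt z axis [ 0.045  0.166 -0.985] F [ 0.01  0.1  -5.56] T about bar x -0.675 about y 0.005 sd [0.023 0.028]
t 9.6 tilt z axis [-0.045 -0.166 -0.985] F [ 0.13 -0.04 -5.33] T about bar x 0.664 about y -0.005 sd [0.041 0.016]
t 10.7 tilt z axis [-0. -0. -1.] F [-0.1   0.02 -5.34] T about bar x -0.014 about y 0.001 sd [0.024 0.016]
t 10.7 tcp [611.4 314.2 152.5] d/150 [-0.004 -0.005  0.49 ] turn/30 [ 0.    -0.    -0.002] F [-0.7  -0.22 -4.97] T [-0.031  0.017 -0.015] w 17.3 gf 60.0
```

```bash
python3 -m creep '[{"x":0,"y":0,"z":0,"ax":0.05,"ay":0,"az":0,"grip":1},{"x":0,"y":0,"z":0,"ax":0.1,"ay":0,"az":0,"grip":1},{"x":0,"y":0,"z":0,"ax":0.1,"ay":0,"az":0,"grip":1},{"x":0,"y":0,"z":0,"ax":0.1,"ay":0,"az":0,"grip":1},{"x":0,"y":0,"z":0,"ax":0.1,"ay":0,"az":0,"grip":1},{"x":0,"y":0,"z":0,"ax":0.1,"ay":0,"az":0,"grip":1},{"x":0,"y":0,"z":0,"ax":0.1,"ay":0,"az":0,"grip":1},{"x":0,"y":0,"z":0,"ax":0.1,"ay":0,"az":0,"grip":1}]' 60 >/dev/null; python3 avg.py
python3 -m creep '[{"x":0,"y":0,"z":0,"ax":-0.05,"ay":0,"az":0,"grip":1},{"x":0,"y":0,"z":0,"ax":-0.1,"ay":0,"az":0,"grip":1},{"x":0,"y":0,"z":0,"ax":-0.15,"ay":0,"az":0,"grip":1},{"x":0,"y":0,"z":0,"ax":-0.2,"ay":0,"az":0,"grip":1},{"x":0,"y":0,"z":0,"ax":-0.2,"ay":0,"az":0,"grip":1},{"x":0,"y":0,"z":0,"ax":-0.2,"ay":0,"az":0,"grip":1},{"x":0,"y":0,"z":0,"ax":-0.2,"ay":0,"az":0,"grip":1},{"x":0,"y":0,"z":0,"ax":-0.2,"ay":0,"az":0,"grip":1}]' 60 >/dev/null; python3 avg.py
python3 -m creep '[{"x":0,"y":0,"z":0,"ax":0.05,"ay":0,"az":0,"grip":1},{"x":0,"y":0,"z":0,"ax":0.1,"ay":0,"az":0,"grip":1},{"x":0,"y":0,"z":0,"ax":0.1,"ay":0,"az":0,"grip":1},{"x":0,"y":0,"z":0,"ax":0.1,"ay":0,"az":0,"grip":1},{"x":0,"y":0,"z":0,"ax":0.1,"ay":0,"az":0,"grip":1},{"x":0,"y":0,"z":0,"ax":0.1,"ay":0,"az":0,"grip":1},{"x":0,"y":0,"z":0,"ax":0.1,"ay":0,"az":0,"grip":1},{"x":0,"y":0,"z":0,"ax":0.1,"ay":0,"az":0,"grip":1}]' 60 >/dev/null; python3 avg.py; python3 go.py 611 314.5 79 -15
```

```text
t 11.8 tilt z axis [ 0.014  0.05  -0.999] F [-0.15 -0.22 -5.57] T about bar x -0.191 about y -0.001 sd [0.036 0.029]
t 12.9 tilt z axis [-0.013 -0.05  -0.999] F [ 0.28  0.32 -5.65] T about bar x 0.188 about y 0.009 sd [0.023 0.018]
t 14.0 tilt z axis [-0. -0. -1.] F [ 0.25  0.12 -5.89] T about bar x -0.016 about y 0.017 sd [0.017 0.029]
t 14.0 tcp [611.4 314.2 152.5] d/150 [-0.003 -0.002  0.49 ] turn/30 [ 0.     0.    -0.003] F [ 0.38 -0.38 -6.23] T [ 0.005 -0.003  0.005] w 17.3 gf 60.0
```

The torque scales linearly with tilt (0.19 at 3°, 0.67 at 10°) with no step or hysteresis, so the left case is silent. I'll put it back and go up.

```bash
python3 -m creep '[{"x":0,"y":0,"z":0.12,"ax":0,"ay":0,"az":0,"grip":1},{"x":0,"y":0,"z":0.24,"ax":0,"ay":0,"az":0,"grip":1},{"x":0,"y":0,"z":0.36,"ax":0,"ay":0,"az":0,"grip":1},{"x":0,"y":0,"z":0.44,"ax":0,"ay":0,"az":0,"grip":1},{"x":0,"y":0,"z":0.48,"ax":0,"ay":0,"az":0,"grip":1},{"x":0,"y":0,"z":0.5,"ax":0,"ay":0,"az":0,"grip":1},{"x":0,"y":0,"z":0.5,"ax":0,"ay":0,"az":0,"grip":1},{"x":0,"y":0,"z":0.5,"ax":0,"ay":0,"az":0,"grip":1}]' 60; python3 go.py 611 314.5 79 -15
python3 -m creep '[{"x":0,"y":0,"z":0,"ax":0,"ay":0,"az":0,"grip":-1},{"x":0,"y":0,"z":0,"ax":0,"ay":0,"az":0,"grip":-1},{"x":0,"y":0,"z":0,"ax":0,"ay":0,"az":0,"grip":-1},{"x":0,"y":0,"z":0,"ax":0,"ay":0,"az":0,"grip":-1},{"x":0,"y":0,"z":0,"ax":0,"ay":0,"az":0,"grip":-1},{"x":0,"y":0,"z":-0.15,"ax":0,"ay":0,"az":0,"grip":-1},{"x":0,"y":0,"z":-0.4,"ax":0,"ay":0,"az":0,"grip":-1},{"x":0,"y":0,"z":-0.7,"ax":0,"ay":0,"az":0,"grip":-1}]' 60; python3 go.py 450 -20 330 -13.4
```

```text
time: 14.8
tcp_pos: [611.7, 313.9, 78.9]
tool_rot: [-3.114, 0.412, -0.001]
ft_force: [-0.6, -1.9, 0.0]
width: 17.3
gripper_force: 60.0
t 14.8 tcp [611.7 313.9  78.9] d/150 [-0.006 -0.002 -0.   ] turn/30 [-0.001 -0.002 -0.002] F [-0.64 -1.91  0.01] T [-0.909  0.458  0.051] w 17.3 gf 60.0
time: 15.6
tcp_pos: [610.6, 313.7, 181.8]
tool_rot: [3.112, -0.412, -0.005]
ft_force: [0.6, 0.3, 0.3]
width: 73.4
gripper_force: 0.0
t 15.6 tcp [610.6 313.7 181.8] d/150 [-0.457  2.429 -0.979] turn/30 [ 0.006  0.005 -0.056] F [0.58 0.3  0.29] T [ 0.12  -0.099  0.057] w 73.4 gf 0.0
```

```bash
python3 -m creep '[{"x":0,"y":0,"z":-0.3,"ax":0,"ay":0,"az":0,"grip":-1},{"x":0,"y":0.1,"z":-0.6,"ax":0,"ay":0,"az":0,"grip":-1},{"x":0.05,"y":0.25,"z":-0.85,"ax":0,"ay":0,"az":0,"grip":-1},{"x":0.1,"y":0.45,"z":-0.98,"ax":0,"ay":0,"az":0,"grip":-1},{"x":0.15,"y":0.7,"z":-0.98,"ax":0,"ay":0,"az":0,"grip":-1},{"x":0.2,"y":0.95,"z":-0.98,"ax":0,"ay":0,"az":-0.05,"grip":-1},{"x":0.2,"y":1,"z":-0.98,"ax":0,"ay":0,"az":-0.05,"grip":-1},{"x":0.2,"y":1,"z":-0.98,"ax":0,"ay":0,"az":-0.05,"grip":-1}]' 60
python3 -m creep '[{"x":0,"y":0.25,"z":0,"ax":0,"ay":0,"az":0,"grip":-1},{"x":0,"y":0.5,"z":0,"ax":0,"ay":0,"az":0,"grip":-1},{"x":0,"y":0.75,"z":0,"ax":0,"ay":0,"az":0,"grip":-1},{"x":0,"y":1,"z":0,"ax":0,"ay":0,"az":0,"grip":-1},{"x":0,"y":1,"z":0,"ax":0,"ay":0,"az":0,"grip":-1},{"x":-0.1,"y":1,"z":0,"ax":0,"ay":0,"az":0,"grip":-1},{"x":-0.3,"y":1,"z":0,"ax":0,"ay":0,"az":0,"grip":-1},{"x":-0.3,"y":1,"z":0,"ax":0,"ay":0,"az":0,"grip":-1}]' 60;python3 go.py 450 -20 79 -13.4
```

```text
time: 16.4
tcp_pos: [601.2, 160.3, 330.2]
tool_rot: [-3.118, 0.375, -0.001]
ft_force: [0.7, 0.4, 0.2]
width: 87.2
gripper_force: 0.0
time: 17.2
tcp_pos: [520.7, 27.9, 329.9]
tool_rot: [-3.119, 0.368, 0.0]
ft_force: [0.7, -0.3, 0.1]
width: 86.8
gripper_force: 0.0
t 17.2 tcp [520.7  27.9 329.9] d/150 [-0.384  0.421  1.672] turn/30 [-0.001  0.001 -0.001] F [ 0.67 -0.33  0.12] T [ 0.038 -0.08  -0.034] w 86.8 gf 0.0
```

```bash
python3 -m creep '[{"x":-0.15,"y":0.2,"z":0,"ax":0,"ay":0,"az":0,"grip":-1},{"x":-0.3,"y":0.35,"z":0.1,"ax":0,"ay":0,"az":0,"grip":-1},{"x":-0.38,"y":0.42,"z":0.3,"ax":0,"ay":0,"az":0,"grip":-1},{"x":-0.38,"y":0.42,"z":0.55,"ax":0,"ay":0,"az":0,"grip":-1},{"x":-0.38,"y":0.42,"z":0.8,"ax":0,"ay":0,"az":0,"grip":-1},{"x":-0.38,"y":0.42,"z":1,"ax":0,"ay":0,"az":0,"grip":-1},{"x":-0.38,"y":0.42,"z":1,"ax":0,"ay":0,"az":0,"grip":-1},{"x":-0.38,"y":0.42,"z":1,"ax":0,"ay":0,"az":0,"grip":-1}]' 60
python3 go.py 450 -20 79 -13.4
python3 - <<'E'
from workcell import imaging
import cv2
a=[]
for n in("top","side"):
    c=imaging.camera(n)["color"]
    x,y=((190,140),(200,100))[n=="side"]
    a.append(cv2.resize(c[y:y+150,x:x+130],None,fx=3,fy=3,interpolation=cv2.INTER_CUBIC))
cv2.imwrite("pics/overM.png",cv2.hconcat(a))
E
```

```text
time: 18.0
tcp_pos: [453.5, -20.9, 180.1]
tool_rot: [3.119, -0.369, 0.001]
ft_force: [-0.4, 0.4, 0.0]
width: 86.8
gripper_force: 0.0
t 18.0 tcp [453.5 -20.9 180.1] d/150 [-0.024 -0.001  0.674] turn/30 [ 0.001 -0.001 -0.003] F [-0.36  0.37  0.02] T [-0.022 -0.073 -0.026] w 86.8 gf 0.0
```

View pics/overM.png

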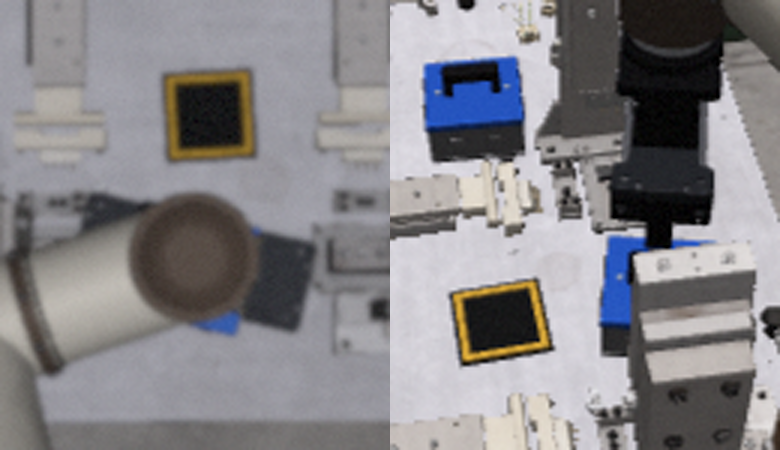

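The gripper hangs over the middle case and its body stays clear of both presses. Descend and grasp.

```bash
python3 -m creep '[{"x":-0.02,"y":0,"z":0.1,"ax":0,"ay":0,"az":0,"grip":-1},{"x":-0.02,"y":0,"z":0.3,"ax":0,"ay":0,"az":0,"grip":-1},{"x":-0.02,"y":0,"z":0.48,"ax":0,"ay":0,"az":0,"grip":-1},{"x":-0.02,"y":0,"z":0.6,"ax":0,"ay":0,"az":0,"grip":-1},{"x":-0.02,"y":0,"z":0.67,"ax":0,"ay":0,"az":0,"grip":-1},{"x":-0.02,"y":0,"z":0.67,"ax":0,"ay":0,"az":0,"grip":-1},{"x":-0.02,"y":0,"z":0.67,"ax":0,"ay":0,"az":0,"grip":0},{"x":-0.02,"y":0,"z":0.67,"ax":0,"ay":0,"az":0,"grip":1}]' 60
python3 -m creep '[{"x":0,"y":0,"z":0,"ax":0,"ay":0,"az":0,"grip":1},{"x":0,"y":0,"z":0,"ax":0,"ay":0,"az":0,"grip":1},{"x":0,"y":0,"z":0,"ax":0,"ay":0,"az":0,"grip":1},{"x":0,"y":0,"z":0,"ax":0,"ay":0,"az":0,"grip":1},{"x":0,"y":0,"z":0,"ax":0,"ay":0,"az":0,"grip":1},{"x":0,"y":0,"z":0,"ax":0,"ay":0,"az":0,"grip":1},{"x":0,"y":0,"z":-0.06,"ax":0,"ay":0,"az":0,"grip":1},{"x":0,"y":0,"z":-0.15,"ax":0,"ay":0,"az":0,"grip":1}]' 60; python3 go.py 450 -20 79 -13.4
```

```text
time: 18.9
tcp_pos: [450.4, -20.6, 80.3]
tool_rot: [-3.119, 0.371, -0.004]
ft_force: [-0.5, -0.1, 0.6]
width: 77.8
gripper_force: 0.0
time: 19.7
tcp_pos: [448.2, -21.2, 101.2]
tool_rot: [3.118, -0.372, -0.005]
ft_force: [0.3, 0.0, -5.0]
width: 17.2
gripper_force: 60.0
t 19.7 tcp [448.2 -21.2 101.2] d/150 [ 0.01  -0.011  0.148] turn/30 [ 0.003  0.006 -0.007] F [ 0.32  0.05 -4.98] T [-0.059 -0.048  0.053] w 17.2 gf 60.0
```

```bash
python3 -m creep '[{"x":0,"y":0,"z":-0.1,"ax":0,"ay":0,"az":0,"grip":1},{"x":0,"y":0,"z":-0.25,"ax":0,"ay":0,"az":0,"grip":1},{"x":0,"y":0,"z":-0.4,"ax":0,"ay":0,"az":0,"grip":1},{"x":0,"y":0,"z":-0.4,"ax":0,"ay":0,"az":0,"grip":1},{"x":0.15,"y":0,"z":-0.4,"ax":0,"ay":0,"az":0,"grip":1},{"x":0.3,"y":0,"z":-0.4,"ax":0,"ay":0,"az":0,"grip":1},{"x":0.3,"y":0,"z":-0.4,"ax":0,"ay":0,"az":0,"grip":1},{"x":0,"y":0,"z":-0.4,"ax":0,"ay":0,"az":0,"grip":1}]' 60
python3 -m creep '[{"x":0,"y":0,"z":0,"ax":0,"ay":0,"az":0,"grip":1},{"x":0.3,"y":0,"z":0,"ax":0,"ay":0,"az":0,"grip":1},{"x":0.3,"y":0,"z":0,"ax":0,"ay":0,"az":0,"grip":1},{"x":0,"y":0,"z":0,"ax":0,"ay":0,"az":0,"grip":1},{"x":0,"y":0,"z":0,"ax":0,"ay":0,"az":0,"grip":1},{"x":0.3,"y":0,"z":0,"ax":0,"ay":0,"az":0,"grip":1},{"x":0.3,"y":0,"z":0,"ax":0,"ay":0,"az":0,"grip":1},{"x":0,"y":0,"z":0,"ax":0,"ay":0,"az":0,"grip":1}]' 60 >/dev/null
python3 -m creep '[{"x":0,"y":0,"z":0,"ax":0,"ay":0,"az":0,"grip":1},{"x":0,"y":-0.15,"z":0,"ax":0,"ay":0,"az":0,"grip":1},{"x":0,"y":-0.15,"z":0,"ax":0,"ay":0,"az":0,"grip":1},{"x":0,"y":0.15,"z":0,"ax":0,"ay":0,"az":0,"grip":1},{"x":0,"y":0.15,"z":0,"ax":0,"ay":0,"az":0,"grip":1},{"x":0,"y":-0.15,"z":0,"ax":0,"ay":0,"az":0,"grip":1},{"x":0,"y":-0.15,"z":0,"ax":0,"ay":0,"az":0,"grip":1},{"x":0,"y":0,"z":0,"ax":0,"ay":0,"az":0,"grip":1}]' 60 
python3 -m creep '[{"x":0,"y":0,"z":0,"ax":0.1,"ay":0,"az":0,"grip":1},{"x":0,"y":0,"z":0,"ax":0.25,"ay":0,"az":0,"grip":1},{"x":0,"y":0,"z":0,"ax":0.33,"ay":0,"az":0,"grip":1},{"x":0,"y":0,"z":0,"ax":0.33,"ay":0,"az":0,"grip":1},{"x":0,"y":0,"z":0,"ax":0.33,"ay":0,"az":0,"grip":1},{"x":0,"y":0,"z":0,"ax":0.33,"ay":0,"az":0,"grip":1},{"x":0,"y":0,"z":0,"ax":0.33,"ay":0,"az":0,"grip":1},{"x":0,"y":0,"z":0,"ax":0.33,"ay":0,"az":0,"grip":1}]' 60 >/dev/null; python3 avg.py
python3 -m creep '[{"x":0,"y":0,"z":0,"ax":-0.1,"ay":0,"az":0,"grip":1},{"x":0,"y":0,"z":0,"ax":-0.18,"ay":0,"az":0,"grip":1},{"x":0,"y":0,"z":0,"ax":-0.23,"ay":0,"az":0,"grip":1},{"x":0,"y":0,"z":0,"ax":-0.23,"ay":0,"az":0,"grip":1},{"x":0,"y":0,"z":0,"ax":-0.23,"ay":0,"az":0,"grip":1},{"x":0,"y":0,"z":0,"ax":-0.23,"ay":0,"az":0,"grip":1},{"x":0,"y":0,"z":0,"ax":-0.23,"ay":0,"az":0,"grip":1},{"x":0,"y":0,"z":0,"ax":-0.23,"ay":0,"az":0,"grip":1}]' 60 >/dev/null; python3 avg.py
python3 -m creep '[{"x":0,"y":0,"z":0,"ax":-0.05,"ay":0,"az":0,"grip":1},{"x":0,"y":0,"z":0,"ax":-0.1,"ay":0,"az":0,"grip":1},{"x":0,"y":0,"z":0,"ax":-0.15,"ay":0,"az":0,"grip":1},{"x":0,"y":0,"z":0,"ax":-0.2,"ay":0,"az":0,"grip":1},{"x":0,"y":0,"z":0,"ax":-0.2,"ay":0,"az":0,"grip":1},{"x":0,"y":0,"z":0,"ax":-0.2,"ay":0,"az":0,"grip":1},{"x":0,"y":0,"z":0,"ax":-0.2,"ay":0,"az":0,"grip":1},{"x":0,"y":0,"z":0,"ax":-0.2,"ay":0,"az":0,"grip":1}]' 60 >/dev/null; python3 avg.py
python3 go.py 450 -20 79 -13.4
```

```text
time: 20.5
tcp_pos: [453.4, -20.5, 160.0]
tool_rot: [3.119, -0.375, 0.003]
ft_force: [-2.0, 1.3, -3.0]
width: 17.1
gripper_force: 60.0
time: 22.1
tcp_pos: [450.0, -19.2, 161.1]
tool_rot: [-3.12, 0.365, -0.001]
ft_force: [-0.7, 0.5, -3.5]
width: 16.8
gripper_force: 60.0
t 23.2 tilt z axis [ 0.04   0.167 -0.985] F [-0.07 -0.13 -4.55] T about bar x -0.668 about y 0.015 sd [0.02  0.029]
t 24.3 tilt z axis [ 0.012  0.051 -0.999] F [ 0.04 -0.34 -4.74] T about bar x -0.22 about y -0.002 sd [0.024 0.03 ]
t 25.4 tilt z axis [-0.012 -0.051 -0.999] F [-0.22  0.   -4.41] T about bar x 0.18 about y 0.005 sd [0.013 0.03 ]
t 25.4 tcp [449.2 -21.  161.6] d/150 [ 0.003 -0.036  0.549] turn/30 [ 0.1    0.    -0.006] F [-0.24 -0.8  -4.49] T [ 0.198 -0.028 -0.003] w 17.4 gf 60.0
```

```bash
python3 -m creep '[{"x":0,"y":0,"z":0,"ax":0.05,"ay":0,"az":0,"grip":1},{"x":0,"y":0,"z":0,"ax":0.1,"ay":0,"az":0,"grip":1},{"x":0,"y":0,"z":0,"ax":0.1,"ay":0,"az":0,"grip":1},{"x":0,"y":0,"z":0,"ax":0.1,"ay":0,"az":0,"grip":1},{"x":0,"y":0,"z":0,"ax":0.1,"ay":0,"az":0,"grip":1},{"x":0,"y":0,"z":0,"ax":0.1,"ay":0,"az":0,"grip":1},{"x":0,"y":0,"z":0,"ax":0.1,"ay":0,"az":0,"grip":1},{"x":0,"y":0,"z":0,"ax":0.1,"ay":0,"az":0,"grip":1}]' 60 >/dev/null; python3 avg.py; python3 go.py 450 -20 79.5 -13.4
```

```text
t 26.5 tilt z axis [-0. -0. -1.] F [-0.28 -0.16 -4.49] T about bar x -0.009 about y 0.0 sd [0.029 0.041]
t 26.5 tcp [449.3 -20.9 161.5] d/150 [ 0.003 -0.007  0.547] turn/30 [ 0.     0.    -0.006] F [-1.58  0.06 -4.09] T [ 0.013 -0.068  0.007] w 17.2 gf 60.0
```

The middle case is silent too: linear, with no offset when level. Set it down and move up and out.

```bash
python3 -m creep '[{"x":0,"y":0,"z":0.12,"ax":0,"ay":0,"az":0,"grip":1},{"x":0,"y":0,"z":0.26,"ax":0,"ay":0,"az":0,"grip":1},{"x":0,"y":0,"z":0.4,"ax":0,"ay":0,"az":0,"grip":1},{"x":0,"y":0,"z":0.49,"ax":0,"ay":0,"az":0,"grip":1},{"x":0,"y":0,"z":0.53,"ax":0,"ay":0,"az":0,"grip":1},{"x":0,"y":0,"z":0.55,"ax":0,"ay":0,"az":0,"grip":1},{"x":0,"y":0,"z":0.55,"ax":0,"ay":0,"az":0,"grip":1},{"x":0,"y":0,"z":0.55,"ax":0,"ay":0,"az":0,"grip":1}]' 60
python3 -m creep '[{"x":0,"y":0,"z":0,"ax":0,"ay":0,"az":0,"grip":-1},{"x":0,"y":0,"z":0,"ax":0,"ay":0,"az":0,"grip":-1},{"x":0,"y":0,"z":0,"ax":0,"ay":0,"az":0,"grip":-1},{"x":0,"y":0,"z":0,"ax":0,"ay":0,"az":0,"grip":-1},{"x":0,"y":0,"z":-0.02,"ax":0,"ay":0,"az":0,"grip":-1},{"x":0,"y":0,"z":-0.2,"ax":0,"ay":0,"az":0,"grip":-1},{"x":0,"y":0,"z":-0.45,"ax":0,"ay":0,"az":0,"grip":-1},{"x":0,"y":0,"z":-0.75,"ax":0,"ay":0,"az":0,"grip":-1}]' 60
python3 -m creep '[{"x":0.05,"y":0,"z":-0.3,"ax":0,"ay":0,"az":0,"grip":-1},{"x":0.2,"y":0,"z":-0.55,"ax":0,"ay":0,"az":0,"grip":-1},{"x":0.45,"y":0,"z":-0.75,"ax":0,"ay":0,"az":0,"grip":-1},{"x":0.7,"y":0.05,"z":-0.9,"ax":0,"ay":0,"az":0,"grip":-1},{"x":0.85,"y":0.25,"z":-0.95,"ax":0,"ay":0,"az":0,"grip":-1},{"x":0.9,"y":0.5,"z":-0.95,"ax":0,"ay":0,"az":0,"grip":-1},{"x":0.9,"y":0.75,"z":-0.95,"ax":0,"ay":0,"az":-0.15,"grip":-1},{"x":0.9,"y":1,"z":-0.95,"ax":0,"ay":0,"az":-0.35,"grip":-1}]' 60; python3 go.py 600.5 -313.5 130 -2.5
```

```text
time: 27.3
tcp_pos: [454.9, -22.0, 90.9]
tool_rot: [3.118, -0.359, 0.02]
ft_force: [-19.5, -5.2, 76.6]
width: 17.2
gripper_force: 60.0
time: 28.1
tcp_pos: [448.2, -21.1, 191.4]
tool_rot: [3.118, -0.371, -0.007]
ft_force: [0.9, 0.9, 0.3]
width: 73.2
gripper_force: 0.0
time: 28.9
tcp_pos: [545.2, -199.7, 333.0]
tool_rot: [-3.141, 0.078, 0.003]
ft_force: [0.4, 0.3, -0.2]
width: 86.9
gripper_force: 0.0
t 28.9 tcp [ 545.2 -199.7  333. ] d/150 [0.408 0.74  1.352] turn/30 [-0.     0.004 -0.011] F [ 0.36  0.33 -0.23] T [-0.083 -0.104  0.008] w 86.9 gf 0.0
```

The lowering met the bench 11 mm early, so I'll check the middle case.

Run:
```python
from workcell import imaging
import cv2,pickle
d={n:imaging.camera(n) for n in("top","side")};pickle.dump(d,open("cam1.pkl","wb"))
a=[]
for n,x,y in(("top",200,160),("side",250,150)):
    c=d[n]["color"]
    a.append(cv2.resize(c[y:y+120,x:x+100],None,fx=4,fy=4,interpolation=cv2.INTER_CUBIC))
cv2.imwrite("pics/M2.png",cv2.hconcat(a))
```

```text
(no output)
```

View pics/M2.png

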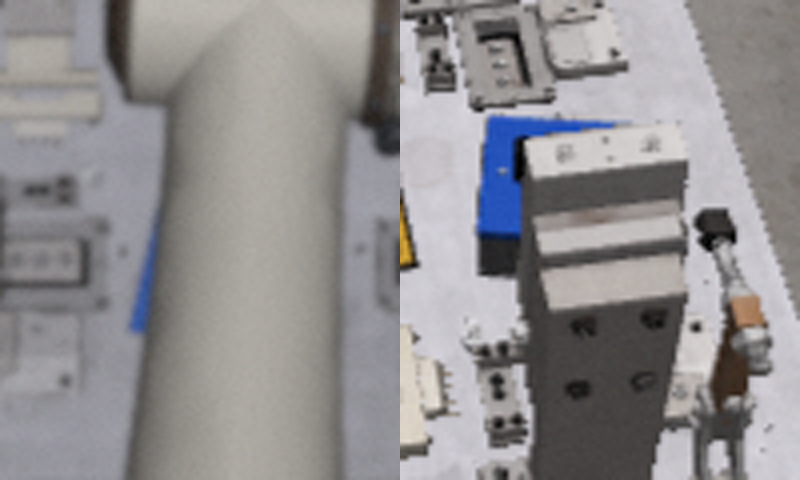

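The middle case's lid corners in the side view, at native pixels (271,180) and (270,209), match the first picture. It stands flat where it was. On to the right case.

```bash
python3 -m creep '[{"x":0.2,"y":0.2,"z":0,"ax":0,"ay":0,"az":0,"grip":-1},{"x":0.35,"y":0.4,"z":0,"ax":0,"ay":0,"az":0,"grip":-1},{"x":0.41,"y":0.62,"z":0.05,"ax":0,"ay":0,"az":0,"grip":-1},{"x":0.41,"y":0.74,"z":0.25,"ax":0,"ay":0,"az":0,"grip":-1},{"x":0.41,"y":0.74,"z":0.5,"ax":0,"ay":0,"az":0,"grip":-1},{"x":0.41,"y":0.74,"z":0.75,"ax":0,"ay":0,"az":-0.01,"grip":-1},{"x":0.41,"y":0.74,"z":0.95,"ax":0,"ay":0,"az":-0.01,"grip":-1},{"x":0.41,"y":0.74,"z":0.95,"ax":0,"ay":0,"az":-0.01,"grip":-1}]' 60 >/dev/null;  python3 go.py 600.5 -313.5 79 -2.5
```

```text
t 29.8 tcp [ 598.2 -310.7  185.3] d/150 [0.024 0.021 0.708] turn/30 [-0.008  0.022 -0.011] F [-0.06  0.2  -0.54] T [-0.023  0.019 -0.002] w 86.8 gf 0.0
```

```bash
python3 -m creep '[{"x":0,"y":0,"z":0.1,"ax":0,"ay":0,"az":0,"grip":-1},{"x":0,"y":0,"z":0.3,"ax":0,"ay":0,"az":0,"grip":-1},{"x":0,"y":0,"z":0.5,"ax":0,"ay":0,"az":0,"grip":-1},{"x":0,"y":0,"z":0.62,"ax":0,"ay":0,"az":0,"grip":-1},{"x":0,"y":0,"z":0.7,"ax":0,"ay":0,"az":0,"grip":-1},{"x":0,"y":0,"z":0.7,"ax":0,"ay":0,"az":0,"grip":-1},{"x":0,"y":0,"z":0.7,"ax":0,"ay":0,"az":0,"grip":0},{"x":0,"y":0,"z":0.7,"ax":0,"ay":0,"az":0,"grip":1}]' 60
python3 -m creep '[{"x":0,"y":0,"z":0,"ax":0,"ay":0,"az":0,"grip":1},{"x":0,"y":0,"z":0,"ax":0,"ay":0,"az":0,"grip":1},{"x":0,"y":0,"z":0,"ax":0,"ay":0,"az":0,"grip":1},{"x":0,"y":0,"z":0,"ax":0,"ay":0,"az":0,"grip":1},{"x":0,"y":0,"z":0,"ax":0,"ay":0,"az":0,"grip":1},{"x":0,"y":0,"z":0,"ax":0,"ay":0,"az":0,"grip":1},{"x":0,"y":0,"z":-0.06,"ax":0,"ay":0,"az":0,"grip":1},{"x":0,"y":0,"z":-0.15,"ax":0,"ay":0,"az":0,"grip":1}]' 60
python3 -m creep '[{"x":0,"y":0,"z":-0.1,"ax":0,"ay":0,"az":0,"grip":1},{"x":0,"y":0,"z":-0.25,"ax":0,"ay":0,"az":0,"grip":1},{"x":0,"y":0,"z":-0.4,"ax":0,"ay":0,"az":0,"grip":1},{"x":0,"y":0,"z":-0.45,"ax":0,"ay":0,"az":0,"grip":1},{"x":0,"y":0,"z":-0.45,"ax":0,"ay":0,"az":0,"grip":1},{"x":0,"y":0.15,"z":-0.45,"ax":0,"ay":0,"az":0,"grip":1},{"x":0,"y":0.15,"z":-0.45,"ax":0,"ay":0,"az":0,"grip":1},{"x":0,"y":-0.15,"z":-0.45,"ax":0,"ay":0,"az":0,"grip":1}]' 60
python3 -m creep '[{"x":0,"y":0,"z":0,"ax":0,"ay":0,"az":0,"grip":1},{"x":0,"y":0.3,"z":0,"ax":0,"ay":0,"az":0,"grip":1},{"x":0,"y":0.3,"z":0,"ax":0,"ay":0,"az":0,"grip":1},{"x":0,"y":0,"z":0,"ax":0,"ay":0,"az":0,"grip":1},{"x":0,"y":0,"z":0,"ax":0,"ay":0,"az":0,"grip":1},{"x":0,"y":0.3,"z":0,"ax":0,"ay":0,"az":0,"grip":1},{"x":0,"y":0.3,"z":0,"ax":0,"ay":0,"az":0,"grip":1},{"x":0,"y":0.15,"z":0,"ax":0,"ay":0,"az":0,"grip":1}]' 60; python3 avg.py;  python3 go.py 600.5 -313.5 79 -2.5
```

```text
time: 30.6
tcp_pos: [601.9, -312.9, 88.5]
tool_rot: [3.14, -0.076, 0.005]
ft_force: [0.1, 0.0, -0.2]
width: 77.9
gripper_force: 0.0
time: 31.4
tcp_pos: [599.6, -312.4, 108.1]
tool_rot: [-3.14, 0.077, 0.005]
ft_force: [0.2, -0.9, -5.4]
width: 16.7
gripper_force: 59.9
time: 32.2
tcp_pos: [600.4, -293.8, 174.0]
tool_rot: [3.14, -0.088, -0.005]
ft_force: [1.1, 1.1, -6.8]
width: 16.7
gripper_force: 59.8
time: 33.0
tcp_pos: [599.6, -315.4, 174.8]
tool_rot: [3.14, -0.083, -0.003]
ft_force: [-0.1, 1.7, -5.4]
width: 15.9
gripper_force: 60.0
t 33.3 tilt z axis [-0.001  0.    -1.   ] F [-0.02  0.77 -5.86] T about bar x 0.142 about y 0.03 sd [0.3   0.107]
t 33.3 tcp [ 600.5 -312.4  176. ] d/150 [0.001 0.007 0.647] turn/30 [-0.     0.002 -0.009] F [ 1.6  -0.3  -5.56] T [ 0.001 -0.076 -0.024] w 16.3 gf 60.0
```

```bash
python3 -m creep '[{"x":0,"y":0,"z":0,"ax":0.1,"ay":0,"az":0,"grip":1},{"x":0,"y":0,"z":0,"ax":0.25,"ay":0,"az":0,"grip":1},{"x":0,"y":0,"z":0,"ax":0.33,"ay":0,"az":0,"grip":1},{"x":0,"y":0,"z":0,"ax":0.33,"ay":0,"az":0,"grip":1},{"x":0,"y":0,"z":0,"ax":0.33,"ay":0,"az":0,"grip":1},{"x":0,"y":0,"z":0,"ax":0.33,"ay":0,"az":0,"grip":1},{"x":0,"y":0,"z":0,"ax":0.33,"ay":0,"az":0,"grip":1},{"x":0,"y":0,"z":0,"ax":0.33,"ay":0,"az":0,"grip":1}]' 60 >/dev/null; python3 avg.py
python3 -m creep '[{"x":0,"y":0,"z":0,"ax":-0.1,"ay":0,"az":0,"grip":1},{"x":0,"y":0,"z":0,"ax":-0.18,"ay":0,"az":0,"grip":1},{"x":0,"y":0,"z":0,"ax":-0.23,"ay":0,"az":0,"grip":1},{"x":0,"y":0,"z":0,"ax":-0.23,"ay":0,"az":0,"grip":1},{"x":0,"y":0,"z":0,"ax":-0.23,"ay":0,"az":0,"grip":1},{"x":0,"y":0,"z":0,"ax":-0.23,"ay":0,"az":0,"grip":1},{"x":0,"y":0,"z":0,"ax":-0.23,"ay":0,"az":0,"grip":1},{"x":0,"y":0,"z":0,"ax":-0.23,"ay":0,"az":0,"grip":1}]' 60 >/dev/null; python3 avg.py
python3 -m creep '[{"x":0,"y":0,"z":0,"ax":-0.05,"ay":0,"az":0,"grip":1},{"x":0,"y":0,"z":0,"ax":-0.1,"ay":0,"az":0,"grip":1},{"x":0,"y":0,"z":0,"ax":-0.15,"ay":0,"az":0,"grip":1},{"x":0,"y":0,"z":0,"ax":-0.2,"ay":0,"az":0,"grip":1},{"x":0,"y":0,"z":0,"ax":-0.2,"ay":0,"az":0,"grip":1},{"x":0,"y":0,"z":0,"ax":-0.2,"ay":0,"az":0,"grip":1},{"x":0,"y":0,"z":0,"ax":-0.2,"ay":0,"az":0,"grip":1},{"x":0,"y":0,"z":0,"ax":-0.2,"ay":0,"az":0,"grip":1}]' 60 >/dev/null; python3 avg.py
python3 go.py 600.5 -313.5 79 -2.5
```

```text
t 34.4 tilt z axis [ 0.008  0.172 -0.985] F [ 0.22 -0.06 -5.74] T about bar x -0.687 about y -0.009 sd [0.03  0.033]
t 35.5 tilt z axis [ 0.003  0.052 -0.999] F [-0.18 -0.12 -5.21] T about bar x -0.147 about y 0.019 sd [0.029 0.023]
t 36.6 tilt z axis [-0.003 -0.052 -0.999] F [ 0.11 -0.28 -5.79] T about bar x 0.238 about y 0.015 sd [0.034 0.04 ]
t 36.6 tcp [ 600.7 -312.7  176.5] d/150 [-0.001 -0.029  0.65 ] turn/30 [ 0.1   0.   -0.01] F [ 0.05 -1.   -5.  ] T [0.222 0.031 0.014] w 15.6 gf 60.0
```

```bash
python3 -m creep '[{"x":0,"y":0,"z":0,"ax":0.05,"ay":0,"az":0,"grip":1},{"x":0,"y":0,"z":0,"ax":0.1,"ay":0,"az":0,"grip":1},{"x":0,"y":0,"z":0,"ax":0.1,"ay":0,"az":0,"grip":1},{"x":0,"y":0,"z":0,"ax":0.1,"ay":0,"az":0,"grip":1},{"x":0,"y":0,"z":0,"ax":0.1,"ay":0,"az":0,"grip":1},{"x":0,"y":0,"z":0,"ax":0.1,"ay":0,"az":0,"grip":1},{"x":0,"y":0,"z":0,"ax":0.1,"ay":0,"az":0,"grip":1},{"x":0,"y":0,"z":0,"ax":0.1,"ay":0,"az":0,"grip":1}]' 60 >/dev/null; python3 avg.py; python3 go.py 600.5 -313.5 79 -2.5
python3 - <<'E'
from workcell import imaging
import cv2,pickle
d={n:imaging.camera(n) for n in("top","side")};pickle.dump(d,open("cam2.pkl","wb"))
a=[]
for n,x,y in(("top",200,120),("side",180,70)):
    c=d[n]["color"]
    a.append(cv2.resize(c[y:y+150,x:x+130],None,fx=3,fy=3,interpolation=cv2.INTER_CUBIC))
cv2.imwrite("pics/R2.png",cv2.hconcat(a))
E
```

```text
t 37.7 tilt z axis [ 0. -0. -1.] F [ 0.02  0.14 -5.32] T about bar x 0.006 about y 0.013 sd [0.025 0.039]
t 37.7 tcp [ 600.7 -312.5  176.6] d/150 [-0.001  0.007  0.65 ] turn/30 [ 0.    -0.    -0.009] F [ 0.35  0.46 -5.38] T [-0.018  0.052  0.008] w 15.7 gf 60.0
```

View pics/R2.png

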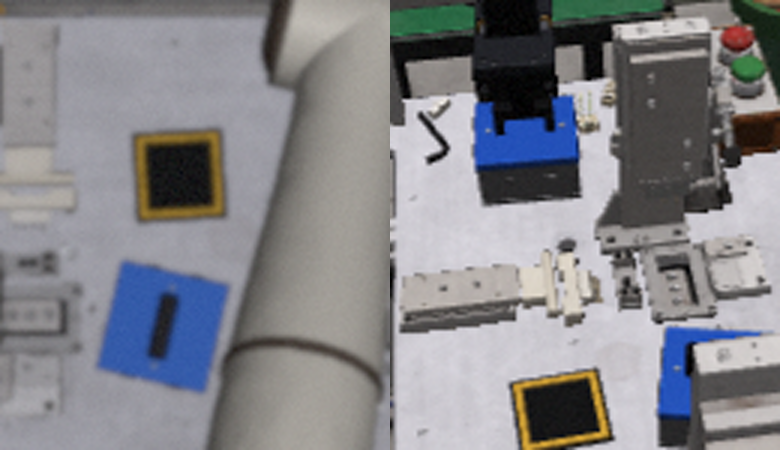

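The middle case stands flat in place (bar at crop (163,325)), and the right case hangs level in the gripper. The tilt about the bar shows no clear step, so I'll tilt along the bar as well.

```bash
python3 -m creep '[{"x":0,"y":0,"z":0,"ax":0,"ay":0.05,"az":0,"grip":1},{"x":0,"y":0,"z":0,"ax":0,"ay":0.1,"az":0,"grip":1},{"x":0,"y":0,"z":0,"ax":0,"ay":0.13,"az":0,"grip":1},{"x":0,"y":0,"z":0,"ax":0,"ay":0.13,"az":0,"grip":1},{"x":0,"y":0,"z":0,"ax":0,"ay":0.13,"az":0,"grip":1},{"x":0,"y":0,"z":0,"ax":0,"ay":0.13,"az":0,"grip":1},{"x":0,"y":0,"z":0,"ax":0,"ay":0.13,"az":0,"grip":1},{"x":0,"y":0,"z":0,"ax":0,"ay":0.13,"az":0,"grip":1}]' 60 >/dev/null; python3 avg.py
python3 -m creep '[{"x":0,"y":0,"z":0,"ax":0,"ay":-0.1,"az":0,"grip":1},{"x":0,"y":0,"z":0,"ax":0,"ay":-0.2,"az":0,"grip":1},{"x":0,"y":0,"z":0,"ax":0,"ay":-0.26,"az":0,"grip":1},{"x":0,"y":0,"z":0,"ax":0,"ay":-0.26,"az":0,"grip":1},{"x":0,"y":0,"z":0,"ax":0,"ay":-0.26,"az":0,"grip":1},{"x":0,"y":0,"z":0,"ax":0,"ay":-0.26,"az":0,"grip":1},{"x":0,"y":0,"z":0,"ax":0,"ay":-0.26,"az":0,"grip":1},{"x":0,"y":0,"z":0,"ax":0,"ay":-0.26,"az":0,"grip":1}]' 60 >/dev/null; python3 avg.py
python3 -m creep '[{"x":0,"y":0,"z":0,"ax":0,"ay":0.05,"az":0,"grip":1},{"x":0,"y":0,"z":0,"ax":0,"ay":0.1,"az":0,"grip":1},{"x":0,"y":0,"z":0,"ax":0,"ay":0.13,"az":0,"grip":1},{"x":0,"y":0,"z":0,"ax":0,"ay":0.13,"az":0,"grip":1},{"x":0,"y":0,"z":0,"ax":0,"ay":0.13,"az":0,"grip":1},{"x":0,"y":0,"z":0,"ax":0,"ay":0.13,"az":0,"grip":1},{"x":0,"y":0,"z":0,"ax":0,"ay":0.13,"az":0,"grip":1},{"x":0,"y":0,"z":0,"ax":0,"ay":0.13,"az":0,"grip":1}]' 60 >/dev/null; python3 avg.py; python3 go.py 600.5 -313.5 79 -2.5
```

```text
t 38.9 tilt z axis [ 0.068 -0.003 -0.998] F [-0.27 -0.06 -5.83] T about bar x 0.049 about y 0.187 sd [0.027 0.022]
t 40.0 tilt z axis [-0.068  0.003 -0.998] F [ 0.06  0.21 -5.8 ] T about bar x 0.072 about y -0.309 sd [0.014 0.025]
t 41.1 tilt z axis [-0. -0. -1.] F [-0.43  0.14 -5.74] T about bar x 0.022 about y -0.026 sd [0.018 0.018]
t 41.1 tcp [ 600.7 -312.6  176.5] d/150 [-0.001  0.006  0.65 ] turn/30 [ 0.     0.    -0.009] F [-0.17  0.73 -5.84] T [ 0.046 -0.013 -0.03 ] w 16.1 gf 60.0
```

The ball rolls to the side that reduces the torque, and it may have still been bouncing when I read it. The right case shows deviations of 0.05–0.08, against 0.02 or less for the other two. I'll confirm with long settles at ±3°.

```bash
python3 -m creep '[{"x":0,"y":0,"z":0,"ax":0.05,"ay":0,"az":0,"grip":1},{"x":0,"y":0,"z":0,"ax":0.1,"ay":0,"az":0,"grip":1},{"x":0,"y":0,"z":0,"ax":0.1,"ay":0,"az":0,"grip":1},{"x":0,"y":0,"z":0,"ax":0.1,"ay":0,"az":0,"grip":1},{"x":0,"y":0,"z":0,"ax":0.1,"ay":0,"az":0,"grip":1},{"x":0,"y":0,"z":0,"ax":0.1,"ay":0,"az":0,"grip":1},{"x":0,"y":0,"z":0,"ax":0.1,"ay":0,"az":0,"grip":1},{"x":0,"y":0,"z":0,"ax":0.1,"ay":0,"az":0,"grip":1}]' 60 >/dev/null; for i in 1 2 3 4; do python3 avg.py;done
python3 -m creep '[{"x":0,"y":0,"z":0,"ax":-0.1,"ay":0,"az":0,"grip":1},{"x":0,"y":0,"z":0,"ax":-0.2,"ay":0,"az":0,"grip":1},{"x":0,"y":0,"z":0,"ax":-0.2,"ay":0,"az":0,"grip":1},{"x":0,"y":0,"z":0,"ax":-0.2,"ay":0,"az":0,"grip":1},{"x":0,"y":0,"z":0,"ax":-0.2,"ay":0,"az":0,"grip":1},{"x":0,"y":0,"z":0,"ax":-0.2,"ay":0,"az":0,"grip":1},{"x":0,"y":0,"z":0,"ax":-0.2,"ay":0,"az":0,"grip":1},{"x":0,"y":0,"z":0,"ax":-0.2,"ay":0,"az":0,"grip":1}]' 60 >/dev/null; for i in 1 2 3 4; do python3 avg.py;done
```

```text
t 42.2 tilt z axis [ 0.002  0.052 -0.999] F [ 0.05  0.1  -5.73] T about bar x -0.176 about y -0.003 sd [0.024 0.022]
t 42.5 tilt z axis [ 0.003  0.052 -0.999] F [ 0.18  0.14 -5.32] T about bar x -0.195 about y -0.02 sd [0.032 0.04 ]
t 42.8 tilt z axis [ 0.003  0.052 -0.999] F [ 0.21  0.   -5.72] T about bar x -0.166 about y -0.023 sd [0.024 0.03 ]
t 43.1 tilt z axis [ 0.003  0.052 -0.999] F [ 0.17 -0.18 -5.73] T about bar x -0.156 about y -0.026 sd [0.043 0.028]
t 44.2 tilt z axis [-0.003 -0.052 -0.999] F [-0.13  0.54 -5.64] T about bar x 0.2 about y -0.008 sd [0.014 0.026]
t 44.5 tilt z axis [-0.002 -0.052 -0.999] F [ 0.27  0.06 -5.88] T about bar x 0.154 about y -0.019 sd [0.024 0.044]
t 44.8 tilt z axis [-0.003 -0.052 -0.999] F [ 0.25  0.17 -5.67] T about bar x 0.165 about y -0.022 sd [0.137 0.037]
t 45.1 tilt z axis [-0.003 -0.052 -0.999] F [ 0.51 -0.32 -6.  ] T about bar x 0.098 about y -0.047 sd [0.022 0.026]
```

While held still, the torque drifts from 0.20 to 0.10 with a distinct knock (sd 0.137). The right case is the rattler. I'll level it, shake it once more, then carry it to the pad.

```bash
python3 -m creep '[{"x":0,"y":0,"z":0,"ax":0.1,"ay":0,"az":0,"grip":1},{"x":0,"y":0.3,"z":0,"ax":0.1,"ay":0,"az":0,"grip":1},{"x":0,"y":0.3,"z":0,"ax":0.1,"ay":0,"az":0,"grip":1},{"x":0,"y":0,"z":0,"ax":0.1,"ay":0,"az":0,"grip":1},{"x":0,"y":0,"z":0,"ax":0.1,"ay":0,"az":0,"grip":1},{"x":0,"y":0.3,"z":0,"ax":0.1,"ay":0,"az":0,"grip":1},{"x":0,"y":0.3,"z":0,"ax":0.1,"ay":0,"az":0,"grip":1},{"x":0,"y":0,"z":0,"ax":0.1,"ay":0,"az":0,"grip":1}]' 60; python3 avg.py
python3 -m creep '[{"x":0,"y":0,"z":0,"ax":0,"ay":0,"az":0,"grip":1},{"x":0,"y":0.15,"z":0,"ax":0,"ay":0,"az":0,"grip":1},{"x":0,"y":0.45,"z":0,"ax":0,"ay":0,"az":0,"grip":1},{"x":0,"y":0.45,"z":0,"ax":0,"ay":0,"az":0,"grip":1},{"x":0,"y":0.45,"z":0,"ax":0,"ay":0,"az":0,"grip":1},{"x":0,"y":0.15,"z":0,"ax":0,"ay":0,"az":0,"grip":1},{"x":0,"y":0,"z":0,"ax":0,"ay":0,"az":0,"grip":1},{"x":0,"y":0,"z":0,"ax":0,"ay":0,"az":0,"grip":1}]' 60;python3 avg.py; python3 go.py 601 -37.5 245 -2.5
```

```text
time: 45.9
tcp_pos: [601.2, -317.6, 178.1]
tool_rot: [3.137, -0.087, 0.007]
ft_force: [0.8, 0.9, -0.7]
width: 0.2
gripper_force: 0.0
t 46.2 tilt z axis [ 0.002 -0.001 -1.   ] F [-0.5   0.52 -0.61] T about bar x 0.066 about y 0.068 sd [0.21  0.183]
time: 47.0
tcp_pos: [601.1, -309.3, 177.1]
tool_rot: [-3.14, 0.07, -0.0]
ft_force: [0.8, -0.3, -0.5]
width: 0.4
gripper_force: 0.0
t 47.3 tilt z axis [-0. -0. -1.] F [-0.24  0.09 -0.09] T about bar x -0.05 about y -0.012 sd [0.021 0.031]
t 47.3 tcp [ 600.6 -313.2  176.5] d/150 [-0.088 -1.836 -0.457] turn/30 [ 0.     0.    -0.011] F [-0.72  0.47 -1.08] T [-0.024 -0.047  0.042] w 0.6 gf 0.0
```

The grip slipped, so the drift could have come from that. I'll look at the scene.

Run:
```python
from workcell import imaging
import cv2,pickle
d={n:imaging.camera(n) for n in("top","side")};pickle.dump(d,open("cam3.pkl","wb"))
a=[]
for n,x,y in(("top",310,110),("side",180,70)):
    c=d[n]["color"]
    a.append(cv2.resize(c[y:y+150,x:x+130],None,fx=3,fy=3,interpolation=cv2.INTER_CUBIC))
cv2.imwrite("pics/R3.png",cv2.hconcat(a))
```

```text
(no output)
```

View pics/R3.png

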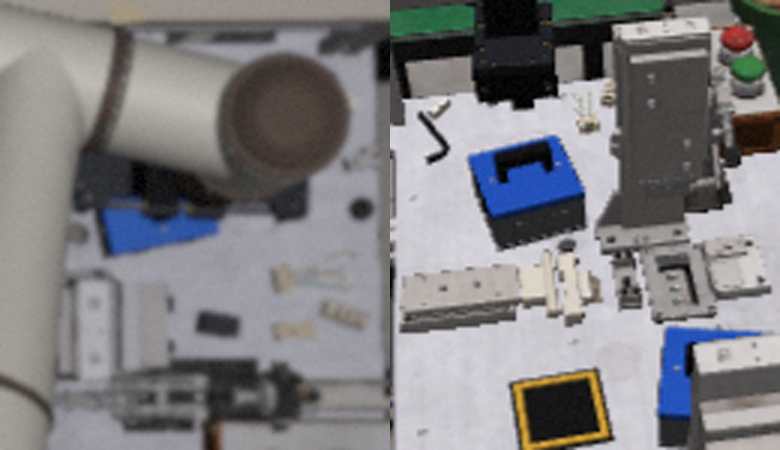

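The right case landed upright, shifted toward the pad and turned. In the side crop its lid corners are at (469,158), (557,136), (584,186) and (494,216), and the small parts look untouched. I'll locate it and re-grip it properly.

```bash
python3 - <<'E'
import pickle
from h import *
d=pickle.load(open("cam3.pkl","rb"));S,T=d["side"],d["top"]
n=lambda a,b,x0,y0:((a+.5)/3-.5+x0,(b+.5)/3-.5+y0)
P=np.array([onz(S,*n(a-390,b,180,70),56) for a,b in((469,158),(557,136),(584,186),(494,216))])
print(P.round(1),P.mean(0)); B,C,D,A=P
x=(B-C)+(A-D);print("yaw",np.degrees(np.arctan2(x[1],x[0])),[np.linalg.norm(q).round(1) for q in(B-C,C-D,D-A,A-B)])
print("top corners",[onz(T,*n(a,b,310,110),56).round(1) for a,b in((110,254),(218,230),(100,205))])
d0=pickle.load(open("cam0.pkl","rb"))  # bias check with same method on initial side view
E
python3 go.py 600 -275 130 10
```

```text
[[ 667.1 -364.2   56. ]
 [ 566.  -386.4   56. ]
 [ 545.1 -297.    56. ]
 [ 644.9 -265.1   56. ]] [ 605.75917698 -328.18751301   56.        ]
yaw 15.076688745574778 [np.float64(103.4), np.float64(91.9), np.float64(104.7), np.float64(101.5)]
top corners [array([ 547.7, -284.4,   56. ]), array([ 570. , -387.9,   56. ]), array([ 594.8, -275.7,   56. ])]
t 47.4 tcp [ 600.6 -313.2  176.4] d/150 [-0.016 -0.254  0.309] turn/30 [-0.     0.    -0.428] F [-0.35  0.38  0.7 ] T [-0.008 -0.017  0.028] w 0.6 gf 0.0
```

```bash
python3 -m creep '[{"x":0.05,"y":0.08,"z":0,"ax":0,"ay":0,"az":-0.25,"grip":-1},{"x":0.05,"y":0.08,"z":0,"ax":0,"ay":0,"az":-0.49,"grip":-1},{"x":0.05,"y":0.08,"z":0,"ax":0,"ay":0,"az":-0.49,"grip":-1},{"x":0.05,"y":0.08,"z":0.1,"ax":0,"ay":0,"az":-0.49,"grip":-1},{"x":0.05,"y":0.08,"z":0.2,"ax":0,"ay":0,"az":-0.49,"grip":-1},{"x":0.05,"y":0.08,"z":0.3,"ax":0,"ay":0,"az":-0.49,"grip":-1},{"x":0.05,"y":0.08,"z":0.3,"ax":0,"ay":0,"az":-0.49,"grip":-1},{"x":0.05,"y":0.08,"z":0.3,"ax":0,"ay":0,"az":-0.49,"grip":-1}]' 60;  python3 go.py 608 -325.5 78 12.3
```

```text
time: 48.2
tcp_pos: [607.6, -325.1, 131.7]
tool_rot: [3.125, 0.324, -0.001]
ft_force: [0.9, -1.0, 0.4]
width: 56.4
gripper_force: 0.0
t 48.2 tcp [ 607.6 -325.1  131.7] d/150 [0.002 0.003 0.358] turn/30 [ 0.     0.001 -0.015] F [ 0.91 -0.96  0.43] T [-0.053 -0.037 -0.022] w 56.4 gf 0.0
```

```bash
python3 -m creep '[{"x":0,"y":0,"z":0,"ax":0,"ay":0,"az":-0.01,"grip":-1},{"x":0,"y":0,"z":0.12,"ax":0,"ay":0,"az":-0.01,"grip":-1},{"x":0,"y":0,"z":0.25,"ax":0,"ay":0,"az":-0.01,"grip":-1},{"x":0,"y":0,"z":0.36,"ax":0,"ay":0,"az":-0.01,"grip":-1},{"x":0,"y":0,"z":0.36,"ax":0,"ay":0,"az":-0.01,"grip":-1},{"x":0,"y":0,"z":0.36,"ax":0,"ay":0,"az":-0.01,"grip":0.5},{"x":0,"y":0,"z":0.36,"ax":0,"ay":0,"az":-0.01,"grip":1},{"x":0,"y":0,"z":0.36,"ax":0,"ay":0,"az":-0.01,"grip":1}]' 60;  
python3 -m creep '[{"x":0,"y":0,"z":0,"ax":0,"ay":0,"az":0,"grip":1},{"x":0,"y":0,"z":0,"ax":0,"ay":0,"az":0,"grip":1},{"x":0,"y":0,"z":0,"ax":0,"ay":0,"az":0,"grip":1},{"x":0,"y":0,"z":0,"ax":0,"ay":0,"az":0,"grip":1},{"x":0,"y":0,"z":0,"ax":0,"ay":0,"az":0,"grip":1},{"x":0,"y":0,"z":0,"ax":0,"ay":0,"az":0,"grip":1},{"x":0,"y":0,"z":0,"ax":0,"ay":0,"az":0,"grip":1},{"x":0,"y":0,"z":0,"ax":0,"ay":0,"az":0,"grip":1}]' 60;  python3 go.py 608 -325.5 78 12.3
```

```text
time: 49.0
tcp_pos: [608.4, -325.2, 79.1]
tool_rot: [3.123, 0.334, 0.004]
ft_force: [-0.9, -0.7, 0.5]
width: 70.4
gripper_force: 0.0
time: 49.8
tcp_pos: [608.4, -326.5, 78.9]
tool_rot: [3.121, 0.334, 0.004]
ft_force: [0.2, -5.2, 3.2]
width: 17.7
gripper_force: 59.9
t 49.8 tcp [ 608.4 -326.5   78.9] d/150 [-0.001 -0.007  0.006] turn/30 [ 0.006 -0.004 -0.002] F [ 0.17 -5.16  3.18] T [-1.687 -0.007 -0.035] w 17.7 gf 59.9
```

```bash
python3 -m creep '[{"x":0,"y":0,"z":-0.08,"ax":0,"ay":0,"az":0,"grip":1},{"x":0,"y":0,"z":-0.22,"ax":0,"ay":0,"az":0,"grip":1},{"x":0,"y":0,"z":-0.36,"ax":0,"ay":0,"az":0,"grip":1},{"x":0,"y":0,"z":-0.4,"ax":0,"ay":0,"az":0,"grip":1},{"x":0,"y":0.13,"z":-0.4,"ax":0,"ay":0,"az":0,"grip":1},{"x":0,"y":0.13,"z":-0.4,"ax":0,"ay":0,"az":0,"grip":1},{"x":0,"y":-0.13,"z":-0.4,"ax":0,"ay":0,"az":0,"grip":1},{"x":0,"y":-0.13,"z":-0.4,"ax":0,"ay":0,"az":0,"grip":1}]' 60
python3 -m creep '[{"x":0,"y":0.27,"z":0,"ax":0,"ay":0,"az":0,"grip":1},{"x":0,"y":0.27,"z":0,"ax":0,"ay":0,"az":0,"grip":1},{"x":0,"y":0,"z":0,"ax":0,"ay":0,"az":0,"grip":1},{"x":0,"y":0,"z":0,"ax":0,"ay":0,"az":0,"grip":1},{"x":0,"y":0.27,"z":0,"ax":0,"ay":0,"az":0,"grip":1},{"x":0,"y":0.27,"z":0,"ax":0,"ay":0,"az":0,"grip":1},{"x":0,"y":0.13,"z":0,"ax":0,"ay":0,"az":0,"grip":1},{"x":0,"y":0.13,"z":0,"ax":0,"ay":0,"az":0,"grip":1}]' 60; python3 avg.py
python3 -m creep '[{"x":0,"y":0,"z":0,"ax":0.1,"ay":0,"az":0,"grip":1},{"x":0,"y":0,"z":0,"ax":0.25,"ay":0,"az":0,"grip":1},{"x":0,"y":0,"z":0,"ax":0.33,"ay":0,"az":0,"grip":1},{"x":0,"y":0,"z":0,"ax":0.33,"ay":0,"az":0,"grip":1},{"x":0,"y":0,"z":0,"ax":0.25,"ay":0,"az":0,"grip":1},{"x":0,"y":0,"z":0,"ax":0.1,"ay":0,"az":0,"grip":1},{"x":0,"y":0,"z":0,"ax":0.0,"ay":0,"az":0,"grip":1},{"x":0,"y":0,"z":0,"ax":0.0,"ay":0,"az":0,"grip":1}]' 60 >/dev/null; for i in 1 2 3; do python3 avg.py;done; python3 go.py 601 -37.5 230 12.3
```

```text
time: 50.6
tcp_pos: [600.7, -301.5, 134.9]
tool_rot: [-3.118, -0.335, 0.01]
ft_force: [-0.6, -1.2, -6.8]
width: 17.4
gripper_force: 59.8
time: 51.4
tcp_pos: [606.2, -322.8, 135.8]
tool_rot: [-3.12, -0.334, 0.006]
ft_force: [0.7, -0.8, -6.1]
width: 17.5
gripper_force: 59.8
t 51.7 tilt z axis [-0.  0. -1.] F [-0.03 -0.24 -5.47] T about bar x -0.095 about y 0.007 sd [0.043 0.036]
t 52.8 tilt z axis [ 0.  0. -1.] F [ 0.07 -0.01 -5.53] T about bar x -0.003 about y 0.02 sd [0.039 0.023]
t 53.1 tilt z axis [-0.  0. -1.] F [-0.23  0.15 -5.68] T about bar x -0.002 about y 0.05 sd [0.028 0.025]
t 53.2 tcp [ 607.6 -325.   137.5] d/150 [ 0.362 -1.883 -0.617] turn/30 [-0.     0.    -0.003] F [-0.65  0.44 -5.41] T [0.009 0.032 0.015] w 17.5 gf 59.8Traceback (most recent call last):
  File "avg.py", line 6, in <module>
    imaging.camera("top"); s=status.sense(); L.append(np.r_[s["ft_force"],s["ft_torque"]])
    ~~~~~~~~~~~~~~^^^^^^^
ValueError: 200 camera calls are used up
```

The camera calls are used up. With a sound grip (17.5 mm), this case's level torque still shifted from −0.095 to 0, where the other two stayed within 0.016. I'll carry it gently to the pad.

```bash
python3 -m creep '[{"x":0,"y":0,"z":-0.1,"ax":0,"ay":0,"az":0,"grip":1},{"x":0,"y":-0.05,"z":-0.25,"ax":0,"ay":0,"az":0,"grip":1},{"x":0.03,"y":-0.15,"z":-0.4,"ax":0,"ay":0,"az":0,"grip":1},{"x":0.06,"y":-0.3,"z":-0.52,"ax":0,"ay":0,"az":0,"grip":1},{"x":0.1,"y":-0.48,"z":-0.6,"ax":0,"ay":0,"az":0,"grip":1},{"x":0.14,"y":-0.67,"z":-0.62,"ax":0,"ay":0,"az":0,"grip":1},{"x":0.18,"y":-0.85,"z":-0.62,"ax":0,"ay":0,"az":0,"grip":1},{"x":0.2,"y":-1,"z":-0.62,"ax":0,"ay":0,"az":0,"grip":1}]' 60; python3 go.py 601 -37.5 230 12.3
python3 -m creep '[{"x":0.03,"y":-0.16,"z":0,"ax":0,"ay":0,"az":0,"grip":1},{"x":0.07,"y":-0.32,"z":0,"ax":0,"ay":0,"az":0,"grip":1},{"x":0.1,"y":-0.47,"z":0,"ax":0,"ay":0,"az":0,"grip":1},{"x":0.13,"y":-0.6,"z":0,"ax":0,"ay":0,"az":0,"grip":1},{"x":0.15,"y":-0.72,"z":0,"ax":0,"ay":0,"az":0,"grip":1},{"x":0.16,"y":-0.81,"z":0,"ax":0,"ay":0,"az":0,"grip":1},{"x":0.16,"y":-0.86,"z":0,"ax":0,"ay":0,"az":0,"grip":1},{"x":0.16,"y":-0.88,"z":0,"ax":0,"ay":0,"az":0,"grip":1}]' 60; python3 go.py 601 -37.5 230 12.3
```

```text
time: 54.0
tcp_pos: [605.2, -170.4, 231.0]
tool_rot: [-3.123, -0.335, -0.002]
ft_force: [-0.2, -0.1, -5.4]
width: 17.6
gripper_force: 59.8
t 54.0 tcp [ 605.2 -170.4  231. ] d/150 [ 0.161 -0.872  0.007] turn/30 [-0.    -0.002 -0.001] F [-0.23 -0.09 -5.41] T [ 0.03   0.073 -0.021] w 17.6 gf 59.8
time: 54.8
tcp_pos: [600.5, -37.3, 230.7]
tool_rot: [-3.124, -0.335, -0.0]
ft_force: [-0.8, 1.7, -5.9]
width: 17.2
gripper_force: 59.8
t 54.8 tcp [600.5 -37.3 230.7] d/150 [0.003 0.002 0.004] turn/30 [-0.    -0.    -0.001] F [-0.77  1.71 -5.88] T [0.339 0.153 0.027] w 17.2 gf 59.8
```

```bash
for i in 1 2; do python3 go.py 601 -37.5 230 12.3; python3 -m creep '[{"x":0,"y":0,"z":0,"ax":0,"ay":0,"az":0,"grip":1},{"x":0,"y":0,"z":0,"ax":0,"ay":0,"az":0,"grip":1},{"x":0,"y":0,"z":0,"ax":0,"ay":0,"az":0,"grip":1},{"x":0,"y":0,"z":0,"ax":0,"ay":0,"az":0,"grip":1},{"x":0,"y":0,"z":0,"ax":0,"ay":0,"az":0,"grip":1},{"x":0,"y":0,"z":0,"ax":0,"ay":0,"az":0,"grip":1},{"x":0,"y":0,"z":0,"ax":0,"ay":0,"az":0,"grip":1},{"x":0,"y":0,"z":0,"ax":0,"ay":0,"az":0,"grip":1}]' 60; done; python3 go.py 601 -37.5 230 12.3
```

```text
t 54.8 tcp [600.5 -37.3 230.7] d/150 [0.003 0.002 0.004] turn/30 [-0.    -0.    -0.001] F [-0.77  1.71 -5.88] T [0.339 0.153 0.027] w 17.2 gf 59.8
time: 55.6
tcp_pos: [600.7, -37.9, 230.6]
tool_rot: [3.124, 0.334, 0.0]
ft_force: [0.6, -0.4, -6.1]
width: 17.2
gripper_force: 59.9
t 55.6 tcp [600.7 -37.9 230.6] d/150 [ 0.002 -0.002  0.004] turn/30 [ 0.    -0.    -0.003] F [ 0.64 -0.37 -6.11] T [-0.115  0.036 -0.032] w 17.2 gf 59.9
time: 56.4
tcp_pos: [600.7, -37.9, 230.6]
tool_rot: [3.124, 0.334, -0.0]
ft_force: [0.4, -0.3, -6.7]
width: 17.1
gripper_force: 59.9
t 56.4 tcp [600.7 -37.9 230.6] d/150 [ 0.002 -0.002  0.004] turn/30 [ 0.     0.    -0.003] F [ 0.38 -0.26 -6.68] T [-0.125  0.004 -0.003] w 17.1 gf 59.9
```

At rest over the pad the torque stays at −0.12, so the ball ran forward on stopping. That confirms this is the rattling case, so I'm handing in.

```bash
python3 -c "
from workcell import workorder
print(workorder.finish_job())"
```

```text
the job is handed in; nothing more can be done
None
```

I handed the job in at 56 s holding the right-hand case, the one I judged to rattle, over the pad (underside about 150 mm up by calculation). However, my first, too-high grip on it slipped and it fell about 80–90 mm, which may have broken the 1.2 m/s limit; the other two cases are back in place and upright as far as I could see.

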